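# Isolate the kiln: fuses out and boxed up under the spares tubs

## Robot

A 6-joint arm with a two-finger parallel gripper is mounted at the origin on the work surface. World frame = base frame: x ahead of the robot, y to its left, z up, the work surface at z = 0. Lengths are in m, angles in rad, forces in N, time in s.
With the tool pointing down it reaches from about 0.35 to 0.975 m from the base axis. Payload 4.9 kg.
Tool frame: the origin (TCP) lies on the centre line of the jaws, within the pads' length; the fingertips stand 8 mm ahead of it and the grasp point (between the pads) lies 11 mm behind it; z points along the fingers, y is the direction in which the jaws open and shut (so a half turn about z gives the same grasp; the last joint's range is limited). The gripper opens to 85 mm and grips with 20 to 120 N. Pads are 22 mm wide; open, the fingers measure 114 mm over their backs; the gripper's body (76 mm by 85 mm) begins 54 mm behind the grasp point. The pads swing forward as they close: fully open they stand 13 mm farther back than shut.
Start: joints at [1.119, 0.053, 1.613, -0, 1.476, -0.119], TCP at [0.204, 0.591, 0.239] pointing down, gripper open.
Joint ranges: [-3.01, 3.01], [-1.01, 2.22], [0.06, 2.58], [-1.02, 4.17], [0.09, 2.62], [-3.14, 3.14]. Speed limits (rad/s): [2.57, 2.57, 3.14, 3.14, 3.14, 3.14].

## Interface

Orientations are given as a unit quaternion [w, x, y, z].
In Python, from plant import manip gives the robot as it stands.
- The arm moves only by the tool step_arm, never from a script. Its argument "deltas" is a list of rows, each a list of 7 numbers: the shift along the tool's x, y, z in m, then the turn, a rotation vector about the tool's x, y, z in rad, then the gripper command: -1 is fully open, 1 is shut, values between are in proportion. In form: [[dx, dy, dz, ax, ay, az, hand], ...]. A call has 1 to 20 rows; each row is the pose to reach, as a shift and turn from the pose commanded when the call began, along the tool's axes at that moment; what a row does not reach only later rows make up. A row lasts 1/10 s, in which the tool goes at most 50 mm and 8.59 degrees, less where a joint would pass 70% of its speed; a pose out of reach is approached as far as the arm can. A call with a gripper value outside its range is refused whole. The fingers move at their own pace and stop on an object; the grip force is fixed at half the most. Time passes only in rows, so rows that repeat a pose let the fingers close. It gives the time, the measured TCP pose, the force and the opening at its end, in the units of the state.
- manip.state(): the state, without advancing time (a new reading comes with each control period).
- manip.grab_frame(name): name is "side" or "top"; returns the picture (480x640x3 uint8, red, green, blue); there is no depth.
- manip.get_calibration(name): a dict with "fov_y" (degrees; the focal length in pixels is half the picture's height over the tangent of half this angle, whatever the lens; pixels are square), "cx", "cy" (the principal point, pixels), "R" (3x3) and "t" (3): a world point X has camera coordinates R X + t. Camera axes: x right, y down, z forward; pixel columns grow to the right and rows downward; lengths in m; the calibration is good to about 2 mm. A picture is of the moment at which its call begins. get_calibration takes no time and is no camera call.
- manip.job_done(): hands the job in, once; it reports no verdict.
The state is a dict: "time": time; "joint_pos": joint angles; "joint_vel": joint speeds; "joint_efforts": joint torques, N m; "tool_pos": TCP position; "tool_rot": TCP orientation; "contact_force": force on the tool from outside, world axes, zero at the start; "ft_torque": the same for the moment, N m; "gripper_width": opening from 0.0 (shut) to 1.0 (fully open).
Only numpy, scipy, OpenCV 4.12 (cv2) and the standard library are available. Lean on these libraries where they do the work, as an engineer would, in place of code of your own. Each camera call takes 0.05 s, during which the arm holds its last target.

## Task

The kiln is about to be repaired, so make it safe: first switch its fuse box off by throwing the lever fully over, and only then pull every fuse carrier out of the box and put them all in the open tub. Then put the loose lid on that tub, fully home, and stack both lidded spares tubs on top of it, one on the other, square, with all feet down in the corner recesses of the lid below. Leave the vase, the bowl and the scraper alone.

Things in the scene. Friction and masses are not known exactly. Their poses are not given: they have to be found in the camera images.
- box: The kiln's fixed grey steel fuse box, 100 (x) x 290 (y) x 55 high. Origin: centre of its underside, z up. Four sockets open in its top in a row, at y = -110, -60, -10, +40 mm: slots 16 (x) x 26 (y), 26 deep. The isolator lever stands on its top at y = +105 mm on a block 70 (x) x 50 (y) x 25 high.
- socket0 (a point): Mouth of the socket at y = -110 mm, level with the box's top; the other three are alike, 50 mm apart towards +y. In each a sprung nose snaps sideways into a notch in the carrier's stem; it lets go when the carrier is pulled straight up with about 10 N, within the first 10 mm.
- lever (a joint): Isolator lever of the fuse box (rad): 0 = on (leaning 0.5 rad to the box's -x side), 1.0 = off, at its stop (leaning 0.5 rad to its +x side). It turns about the box's y axis, takes 1 to 2 N at the tip and stays where it is left.
- lever_tip (a point): Centre of the black ball (26 mm diameter) at the end of the isolator lever, a 10 mm rod; 60 mm from its pivot, which lies 77 mm above the box's underside, at x = 0 and y = +105 mm of the box.
- fuse0_c (a point): Centre, half-way up, of the white fuse carrier in socket y = -110 mm (or absent). 52 tall, 60 g. From the top: grip fin 12 (x) x 28 (y) x 22 high, shoulder 24 x 34 x 8, stem 14 x 24 x 22 notched on its +x side. Point is mid-shoulder, 4 mm below the fin's foot; z up through the fin, x across the fin's thin side. Seated, the shoulder rests on the box's top: point 59 mm above the box's underside.
- fuse1_c (a point): Centre of the like fuse carrier in the socket at y = -60 mm, or absent; shape, size and axes as fuse0.
- fuse2_c (a point): Centre of the like fuse carrier in the socket at y = -10 mm, or absent; shape, size and axes as fuse0.
- fuse3_c (a point): Centre of the like fuse carrier in the socket at y = 40 mm, or absent; shape, size and axes as fuse0.
- tub_c (a point): Centre (half-way up) of the open grey tub, 150 (x) x 115 (y) x 72 high outside, walls and floor 4 mm, loose, flat underside on the bench; z up. About 0.7 kg.
- lid_c (a point): Half-way up the tub's loose white lid (lies right way up; 35 high, 150 g). From below: slab 138 x 103 x 8 (lower half 134 x 99) that enters the tub's mouth (142 x 107), plate 154 (x) x 119 (y) x 5 that rests on its rim, cross and rim 6 high, grip rib 60 (x) x 16 (y) x 16 high in the middle on top. Seated (either way round) the point is 45.5 mm above tub_c.
- lid_recess (a point): Floor of one of the lid's four corner recesses, 26 x 26 mm and 6 deep, left by the raised cross and rim; centres at x = +-59, y = +-41.5 mm of the lid. The lids of the spares tubs have the same.
- spareA_c (a point): Half-way up one of two like shut spares tubs (rigid, 103 high, 0.4 kg). From below: four round feet 21 across (tapered tips), 26 long at x = +-59, y = +-41.5; body 148 (x) x 113 (y) x 50; white lid top as the loose lid's: plate 154 x 119 x 5, cross and rim 6, grip rib 60 (x) x 16 (y) x 16 high. Feet seated, either way round, the point is 47 mm above lid_c, or 81 mm above the other tub's.
- spareB_c (a point): Half-way up the other spares tub, the same in shape and size as spareA.
- vase_c (a point): Half-way up an unfired clay vase 118 high, 90 across, a bystander, to be left alone.
- bowl_c (a point): Half-way up a clay bowl 45 high, 90 across, a bystander, to be left alone.
- scraper: Wooden-handled scraper 200 long, a bystander, to be left alone.
Not all that is in view belongs to the job. Of the things that look like the part that bears lid_c, the middle-sized one is meant.

How it is judged:
On the way, in this order (a step that is already met when the one before it is completed fails the run):
1. the isolator lever is thrown to off (value of joint lever above 0.85 rad), for 0.2 s.
2. every fuse carrier is in the open tub, with the lever off (value of joint lever above 0.85 rad and x of fuse0_c in the frame of tub_c between -0.07 and 0.07 m and y of fuse0_c in the frame of tub_c between -0.0525 and 0.0525 m and z of fuse0_c in the frame of tub_c between -0.036 and 0.026 m and x of fuse1_c in the frame of tub_c between -0.07 and 0.07 m and y of fuse1_c in the frame of tub_c between -0.0525 and 0.0525 m and z of fuse1_c in the frame of tub_c between -0.036 and 0.026 m and x of fuse2_c in the frame of tub_c between -0.07 and 0.07 m and y of fuse2_c in the frame of tub_c between -0.0525 and 0.0525 m and z of fuse2_c in the frame of tub_c between -0.036 and 0.026 m and x of fuse3_c in the frame of tub_c between -0.07 and 0.07 m and y of fuse3_c in the frame of tub_c between -0.0525 and 0.0525 m and z of fuse3_c in the frame of tub_c between -0.036 and 0.026 m), for 0.2 s.
3. the lid is seated on the tub with the carriers inside (x of fuse0_c in the frame of tub_c between -0.07 and 0.07 m and y of fuse0_c in the frame of tub_c between -0.0525 and 0.0525 m and z of fuse0_c in the frame of tub_c between -0.036 and 0.026 m and x of fuse1_c in the frame of tub_c between -0.07 and 0.07 m and y of fuse1_c in the frame of tub_c between -0.0525 and 0.0525 m and z of fuse1_c in the frame of tub_c between -0.036 and 0.026 m and x of fuse2_c in the frame of tub_c between -0.07 and 0.07 m and y of fuse2_c in the frame of tub_c between -0.0525 and 0.0525 m and z of fuse2_c in the frame of tub_c between -0.036 and 0.026 m and x of fuse3_c in the frame of tub_c between -0.07 and 0.07 m and y of fuse3_c in the frame of tub_c between -0.0525 and 0.0525 m and z of fuse3_c in the frame of tub_c between -0.036 and 0.026 m and horizontal distance between lid_c and tub_c below 0.005 m and z of lid_c in the frame of tub_c between 0.043 and 0.048 m and angle between the x axis of lid_c and the x axis of tub_c, either way round below 0.07 rad), for 0.2 s.
At the end, for the whole second after the job is handed in: Lever off (above 0.85); all carriers in the tub below its rim; tub upright on the bench; lid seated on it; one spares tub seated on the lid, the other on that one, in either order; each within 5 mm, 4 degrees and 2.5 mm of height of its seat (all of step 3 and value of joint lever above 0.85 rad and (((horizontal distance between spareA_c and lid_c below 0.005 m and z of spareA_c in the frame of lid_c between 0.0445 and 0.0495 m and angle between the x axis of spareA_c and the x axis of lid_c, either way round below 0.07 rad) and (horizontal distance between spareB_c and spareA_c below 0.005 m and z of spareB_c in the frame of spareA_c between 0.0785 and 0.0835 m and angle between the x axis of spareB_c and the x axis of spareA_c, either way round below 0.07 rad)) or ((horizontal distance between spareB_c and lid_c below 0.005 m and z of spareB_c in the frame of lid_c between 0.0445 and 0.0495 m and angle between the x axis of spareB_c and the x axis of lid_c, either way round below 0.07 rad) and (horizontal distance between spareA_c and spareB_c below 0.005 m and z of spareA_c in the frame of spareB_c between 0.0785 and 0.0835 m and angle between the x axis of spareA_c and the x axis of spareB_c, either way round below 0.07 rad))) and angle between tub_c's own z axis and vertical below 0.06 rad and height (world z) of tub_c below 0.045 m); the robot touches nothing.
It fails at once if a fuse carrier is pulled while the lever is still on (value of joint lever below 0.7 rad and z of any of fuse0_c, fuse1_c, fuse2_c, fuse3_c in the frame of box above 0.072 m).
It fails at once if the vase, bowl or scraper is moved more than 40 mm or the vase or bowl is tipped (distance of any of vase_c, bowl_c, scraper from where it was at the start of the episode above 0.04 m or angle between any of vase_c, bowl_c's own z axis and vertical above 0.5 rad).
Of fuse0, fuse1, fuse2, fuse3 only 2 to 4 are there at a start; the rules pass over those that are not, and their reading is None.
At some moment in a run one of lid, spareA, spareB may be knocked a few centimetres aside while the robot is not near it.
Once in a run the grip may slacken for a moment while it holds something.
It also fails if it takes over 210 s, if anything falls off the work surface, if the arm or the gripper's body presses on something with over 40 N, if the wrist force passes 120 N, or if a joint passes its speed limit or range.

## Working session

There is one attempt and no reset: what is moved stays moved. The work goes in short steps, Python scripts to look and compute and a tool call to move; the robot and the scene stay as the last step left them, time stands still between calls to the robot, and variables do not carry over. Pictures are saved under pics/ and viewed, and the job is handed in when it is done.

Besides the shell and the picture viewer there is one more tool, called after ">>>" by a JSON object that holds its "name" and its "arguments". step_arm: Moves the arm, as the interface text tells. Its arguments: {"type":"object","properties":{"deltas":{"type":"array"}},"required":["deltas"]}

```bash
ls; mkdir -p pics; python3 - <<'E'
from plant import manip
import cv2
print(manip.state())
for n in ("side","top"):
    c=manip.get_calibration(n);print(n,c)
    im=manip.grab_frame(n);cv2.imwrite(f"pics/{n}0.png",im[:,:,::-1])
E
```

```text
pics
{'time': 0.0, 'joint_pos': array([ 1.11902515e+00,  5.33738719e-02,  1.61429845e+00, -1.55828427e-06,
        1.47598367e+00, -1.19027805e-01]), 'joint_vel': array([-0.00186517, -0.00035611, -0.0001975 , -0.00052746, -0.00061982,
        0.00178481]), 'joint_efforts': array([-1.87463284e-04, -3.93695140e+01, -3.70169020e+01, -1.61901248e-04,
        7.36112619e-03, -6.52082122e-07]), 'tool_pos': array([0.20389899, 0.59016547, 0.23804979]), 'tool_rot': array([-2.89713528e-04,  1.65605073e-01,  9.86191612e-01, -9.90158297e-04]), 'contact_force': array([ 0.3214936 ,  0.09833217, -0.25654853]), 'ft_torque': array([-0.01064386, -0.02748644, -0.03418576]), 'gripper_width': 1.0002467836420048}
side {'fov_y': 54.605783694182406, 'cx': 320.4620822558592, 'cy': 243.59778620133514, 'R': array([[ 0.93378467, -0.35740156, -0.01761568],
       [-0.26124726, -0.64726675, -0.71609749],
       [ 0.24453232,  0.67328291, -0.69777795]]), 't': array([-0.52272959,  0.17126286,  1.19970583])}
top {'fov_y': 51.773065091054605, 'cx': 318.93716631938236, 'cy': 242.34488027055997, 'R': array([[-0.00323894, -0.99994466, -0.01000909],
       [-0.99897453,  0.00368749, -0.04512529],
       [ 0.04515971,  0.00985266, -0.99893119]]), 't': array([-0.05559497,  0.550148  ,  1.51861273])}
```

View pics/side0.png

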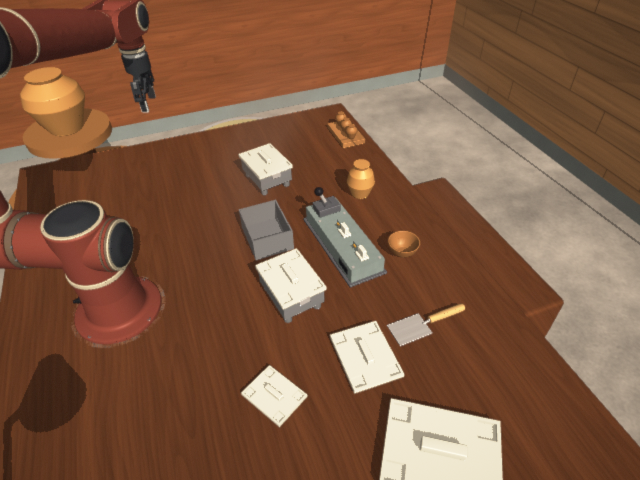

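View pics/top0.png

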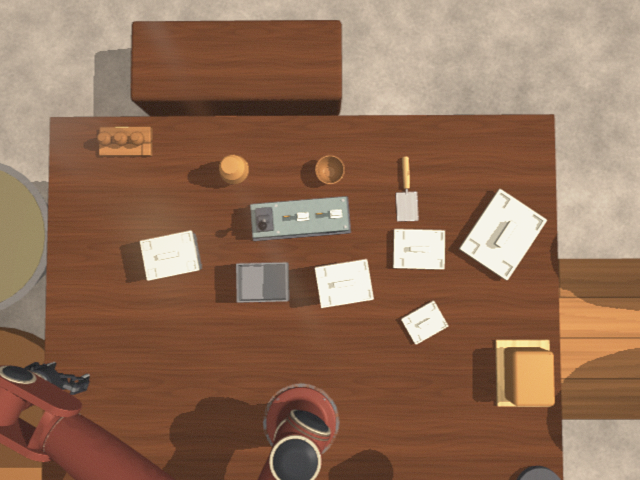

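```bash
cat > h.py <<'E'
import numpy as np, cv2
from plant import manip
C={n:manip.get_calibration(n) for n in("side","top")}
def f(n): return 240/np.tan(np.radians(C[n]['fov_y'])/2)
def proj(n,X):
    c=C[n];X=np.atleast_2d(X);p=X@np.array(c['R']).T+c['t']
    return np.c_[c['cx']+f(n)*p[:,0]/p[:,2],c['cy']+f(n)*p[:,1]/p[:,2]]
def back(n,uv,z):
    c=C[n];uv=np.atleast_2d(np.array(uv,float));R=np.array(c['R'])
    d=np.c_[(uv[:,0]-c['cx'])/f(n),(uv[:,1]-c['cy'])/f(n),np.ones(len(uv))]@R
    o=-R.T@c['t']; return o+d*((z-o[2])/d[:,2])[:,None]
def crop(im,x0,y0,w,h,s,name):
    cv2.imwrite(name,cv2.resize(im[y0:y0+h,x0:x0+w,::-1],None,fx=s,fy=s,interpolation=cv2.INTER_CUBIC))
def snap(n,name):
    im=manip.grab_frame(n);cv2.imwrite(f"pics/{name}.png",im[:,:,::-1]);return im
def load(p): return cv2.imread(f"pics/{p}.png")[:,:,::-1]
E
python3 - <<'E'
from h import *
a=load('top0');b=load('side0')
crop(a,230,180,160,120,5,'pics/c1.png')
crop(b,230,180,160,120,5,'pics/c2.png')
crop(a,120,210,160,100,5,'pics/c3.png')
crop(a,310,180,250,170,3,'pics/c4.png')
print(-np.array(C['side']['R']).T@C['side']['t'],f('side'),f('top'))
print(proj('top',[[0.204,.591,.239],[0,0,0]]),proj('side',[[0.204,.591,.239],[0,0,0]]))
E
```

```text
[ 0.23949198 -0.88371305  0.95056095] 464.93390312797845 494.5563041544888
[[ 70.83277851 371.34070163]
 [300.83192921 421.5078483 ]] [[148.49893895 106.78839864]
 [117.88349703 309.9689799 ]]
```

View pics/c1.png

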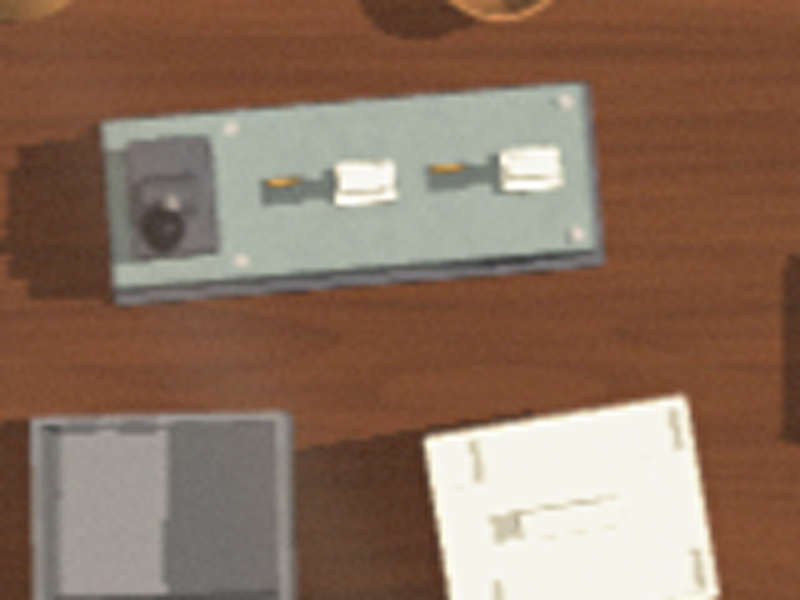

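View pics/c2.png

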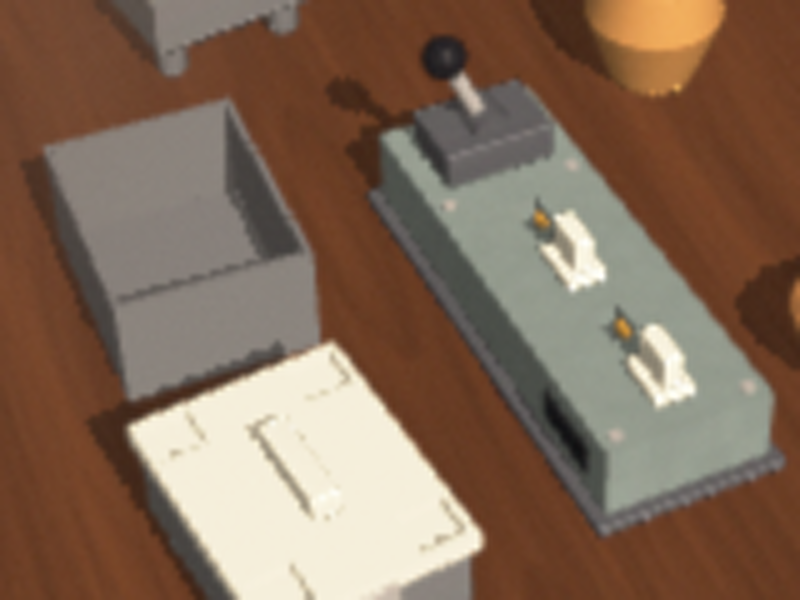

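View pics/c4.png

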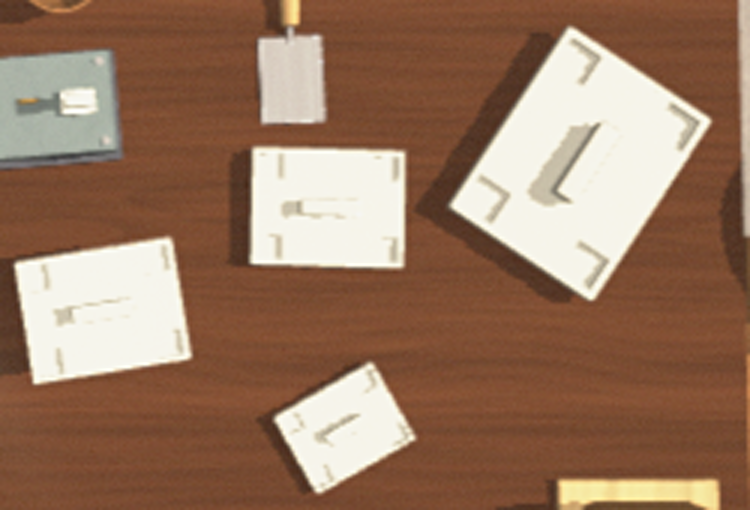

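```bash
cat >> h.py <<'E'
from scipy.optimize import minimize
def boxv(sx,sy,z0,z1):
    return np.array([[a*sx/2,b*sy/2,z] for a in(-1,1) for b in(-1,1) for z in(z0,z1)])
def tf(V,x,y,yaw):
    c,s=np.cos(yaw),np.sin(yaw);return np.c_[c*V[:,0]-s*V[:,1]+x,s*V[:,0]+c*V[:,1]+y,V[:,2]]
S=8
def rast(n,Vs,p,roi):
    x0,y0,w,h=roi;m=np.zeros((h*S,w*S),np.uint8)
    for V in Vs:
        uv=(proj(n,tf(V,*p))+0.5-[x0,y0])*S-0.5
        hull=cv2.convexHull(uv.astype(np.float32)).reshape(-1,2)
        cv2.fillPoly(m,[np.round(hull*16).astype(np.int32)],255,shift=4)
    return cv2.resize(m,(w,h),interpolation=cv2.INTER_AREA)/255.
def white(im):
    h=cv2.cvtColor(np.ascontiguousarray(im),cv2.COLOR_RGB2HSV).astype(float)
    return np.clip((h[...,2]-150)/60,0,1)*np.clip((110-h[...,1])/60,0,1)
def grey(im):
    h=cv2.cvtColor(np.ascontiguousarray(im),cv2.COLOR_RGB2HSV).astype(float)
    return np.clip((110-h[...,1])/60,0,1)
def fit(views,Vs,p0,mask=white,margin=12,ang=True):
    """views: dict name->img"""
    data={}
    for n,im in views.items():
        uv=np.vstack([proj(n,tf(V,*p0)) for V in Vs]);a=np.floor(uv.min(0)-margin).astype(int);b=np.ceil(uv.max(0)+margin).astype(int)
        a=np.maximum(a,0);b=np.minimum(b,[640,480]);roi=(a[0],a[1],b[0]-a[0],b[1]-a[1])
        data[n]=(roi,mask(im)[a[1]:b[1],a[0]:b[0]])
    def cost(q):
        p=(p0[0]+q[0]/1e3,p0[1]+q[1]/1e3,p0[2]+q[2]/100)
        return sum(((rast(n,Vs,p,r)-m)**2).sum() for n,(r,m) in data.items())
    best=None
    for k in range(3):
        q0=np.zeros(3) if best is None else best.x
        sc=[12,5,2][k]
        r=minimize(cost,q0,method='Nelder-Mead',options=dict(initial_simplex=[q0,q0+[sc,0,0],q0+[0,sc,0],q0+[0,0,sc]],xatol=.02,fatol=.05,maxiter=300))
        best=r
    q=best.x;return np.array([p0[0]+q[0]/1e3,p0[1]+q[1]/1e3,p0[2]+q[2]/100]),best.fun
LID=lambda z:[boxv(.154,.119,z,z+.011),boxv(.060,.016,z,z+.027)]
TUB=[boxv(.150,.115,0,.072)]
E
cat > m0.py <<'E'
from h import *
a=load('top0');b=load('side0')
def yawof(n,c,z):
    pass
import math
for nm,uv,z,Vs,mk,zz in [('lid',(419,250),.019,LID(.008),white,0),('A',(344,284),.087,LID(.076),white,0),('B',(170,255),.087,LID(.076),white,0),('tub',(262,282),.072,TUB,grey,0)]:
    p=back('top',uv,z)[0]
    for y0 in (0.0,0.15):
      p0=(p[0],p[1],y0+np.pi/2)
      print(nm,'init',p[:2],y0)
      for v in ({'top':a},{'side':b},{'top':a,'side':b}):
        r,c=fit(v,Vs,p0,mk);print('  ',list(v),r.round(4),round(c,1))
E
python3 m0.py
```

```text
lid init [ 0.52495929 -0.36499315] 0.0
   ['top'] [ 0.5293 -0.3658  1.5449] 66.3
   ['side'] [ 0.5337 -0.3624  1.5392] 479.4
   ['top', 'side'] [ 0.5324 -0.3635  1.5417] 688.6
lid init [ 0.52495929 -0.36499315] 0.15
   ['top'] [ 0.5291 -0.3656  1.543 ] 127.7
   ['side'] [ 0.5336 -0.3622  1.5415] 552.3
   ['top', 'side'] [ 0.5322 -0.3634  1.544 ] 826.5
A init [ 0.42408005 -0.13130672] 0.0
   ['top'] [ 0.427  -0.1308  1.7318] 12.4
   ['side'] [ 0.4314 -0.128   1.729 ] 60.3
   ['top', 'side'] [ 0.4294 -0.1295  1.7276] 179.8
A init [ 0.42408005 -0.13130672] 0.15
   ['top'] [ 0.4271 -0.1306  1.7274] 12.3
   ['side'] [ 0.4312 -0.128   1.7234] 60.4
   ['top', 'side'] [ 0.4289 -0.1295  1.7284] 181.4
B init [0.51082932 0.38114158] 0.0
   ['top'] [0.5108 0.3849 1.7684] 5.7
   ['side'] [0.5161 0.3905 1.7585] 46.7
   ['top', 'side'] [0.5113 0.3855 1.7635] 139.7
B init [0.51082932 0.38114158] 0.15
   ['top'] [0.5108 0.3849 1.7669] 5.7
   ['side'] [0.5163 0.3905 1.7602] 46.7
   ['top', 'side'] [0.5117 0.3859 1.7685] 139.9
tub init [0.43010461 0.11121393] 0.0
   ['top'] [0.4305 0.1138 1.591 ] 13.8
   ['side'] [0.4339 0.1172 1.5883] 923.9
   ['top', 'side'] [0.4321 0.1143 1.5877] 1011.9
tub init [0.43010461 0.11121393] 0.15
   ['top'] [0.4304 0.1136 1.5943] 13.5
   ['side'] [0.4341 0.1173 1.5917] 1052.1
   ['top', 'side'] [0.4324 0.1149 1.5904] 1140.1
```

```bash
python3 - <<'E'
from h import *
uv=np.array([(102,122),(587,83),(600,258),(115,292)])/5+[230,180]-.4
P=back('top',uv,.055)[:,:2];print(P, np.linalg.norm(P[0]-P[1]),np.linalg.norm(P[1]-P[2]),P.mean(0))
d=P[0]-P[1]+P[3]-P[2];print('y axis dir yaw',np.arctan2(d[1],d[0])-np.pi/2)
yaw=np.arctan2(d[1],d[0])-np.pi/2
c=P.mean(0)
fu=back('top',np.array([(365,172),(531,158)])/5+[230,180]-.4,.081)[:,:2]
R=np.array([[np.cos(yaw),-np.sin(yaw)],[np.sin(yaw),np.cos(yaw)]])
print('fuses in box',(fu-c)@R)
for q in [(-.11),(-.06),-.01,.04]: print(q,c+R@[0,q])
a=0.5;tip=lambda th:c+R@[ .06*np.sin(th),.105]
print('lever tip',tip(-.5),.077+.06*np.cos(.5),tip(.5))
for n in('top','side'): print(n,proj(n,[[*tip(-.5),.077+.06*np.cos(.5)]]+[[*(c+R@[0,q]),.081] for q in(-.11,-.01)]))
E
```

```text
[[ 0.66482814  0.15012472]
 [ 0.68717579 -0.14311378]
 [ 0.58125001 -0.15032071]
 [ 0.56185993  0.14196278]] 0.29408882726225477 0.10617066584340062 [ 6.23778466e-01 -3.36746720e-04]
y axis dir yaw 0.07116256855996816
fuses in box [[ 0.00664542 -0.01018078]
 [ 0.00753383 -0.10892477]]
-0.11 [ 0.63159974 -0.11005834]
-0.06 [ 0.62804462 -0.06018489]
-0.01 [ 0.62448949 -0.01031144]
0.04 [0.62093436 0.03956201]
lever tip [0.58761997 0.1023522 ] 0.12965495371342237 [0.64500543 0.1064428 ]
top [[262.68155242 227.56284954]
 [336.35499113 213.69874136]
 [302.70245843 216.23228982]]
side [[315.93040859 193.88180033]
 [360.34492745 251.00475074]
 [343.06672445 228.01056197]]
```

```bash
python3 - <<'E'
from h import *
a=load('top0');b=load('side0')
crop(a,250,200,40,40,16,'pics/d1.png');crop(b,300,180,80,80,8,'pics/d2.png');crop(a,280,200,75,40,10,'pics/d3.png')
for n,im,(x0,y0,x1,y1) in(('top',a,(255,218,270,234)),('side',b,(312,184,326,198))):
    g=im[y0:y1,x0:x1].max(2).astype(float);w=np.clip(60-g,0,40)
    yy,xx=np.mgrid[y0:y1,x0:x1];uv=(xx*w).sum()/w.sum(),(yy*w).sum()/w.sum();print(n,uv,back(n,uv,.1297))
E
```

```text
top (np.float64(nan), np.float64(nan)) [[nan nan nan]]
side (np.float64(317.93870601589106), np.float64(191.22247446083995)) [[0.59722286 0.11159347 0.1297    ]]<stdin>:6: RuntimeWarning: invalid value encountered in scalar divide
```

View pics/d3.png

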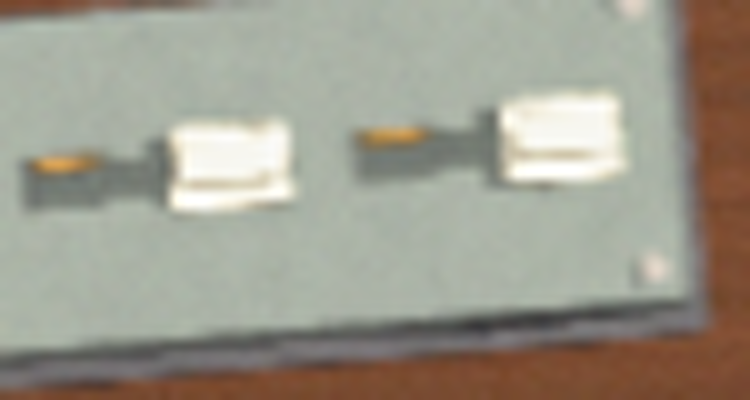

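View pics/d2.png

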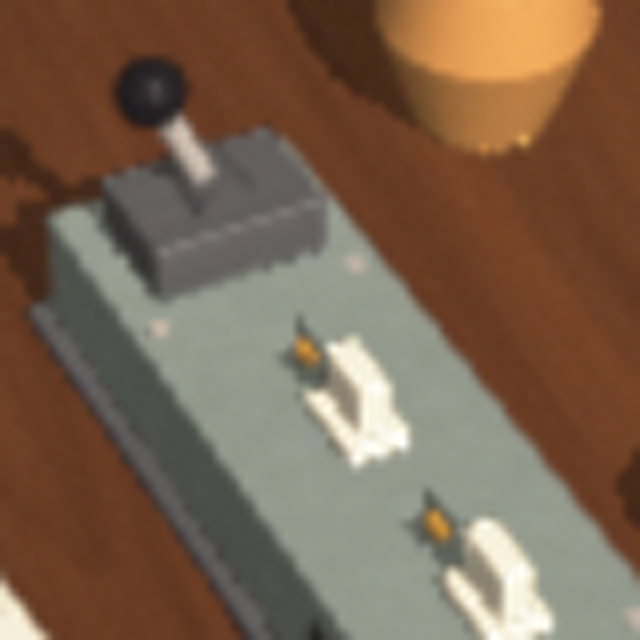

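```bash
python3 - <<'E'
from h import *
a=load('top0');b=load('side0')
F=[boxv(.024,.034,.055,.063),boxv(.012,.028,.063,.085)]
for p in((.632,-.110,.07),(.6275,-.0103,.07)):
  for v in ({'top':a},{'side':b},{'top':a,'side':b}):
    print(list(v),fit(v,F,p,margin=5))
g=a[215:236,254:271].max(2);print(g)
E
```

```text
['top'] (array([ 0.63582904, -0.10921829,  0.06285915]), np.float64(76.2904815455594))
['side'] (array([ 0.64005875, -0.10507805, -0.01119033]), np.float64(26.510245098039217))
['top', 'side'] (array([ 0.63907986, -0.10784949, -0.01659586]), np.float64(118.58714725105729))
['top'] (array([ 0.62793961, -0.0094509 ,  0.08629304]), np.float64(73.89393886966552))
['side'] (array([ 0.63205639, -0.00575158,  0.00855587]), np.float64(20.19433871587851))
['top', 'side'] (array([ 0.63054165, -0.00826015,  0.02611163]), np.float64(110.55837370242216))
[[124 112 115 121 111 103 103  99 100 101  98  98  97 100 101 110 120]
 [123 112 110 106 102 102 108 107 109 107 106 105 107 106 112 114 118]
 [125 110  98  97 107 116 115 112 113 115 115 114 112 113 114 116 119]
 [121 110 100  97 108 120 121 119 118 123 127 119 118 119 118 117 118]
 [121 109  96  94 108 121 117 116 119 141 156 136 119 119 112 115 119]
 [120 114  97  95 101 114 104  94 113 146 173 151 116 109 112 115 120]
 [121 110  99  98  95  94  85  79  98 128 155 145 108 103 103 110 118]
 [121 111  96  96  95  79  76  67  69  76  87  94  95  
[... 239 characters left out ...]
115 102  81  70  70  74  80  85  80  74  84 112 124 123 120]
 [127 126 114 107  93  75  70  72  71  73  73  75  96 116 125 123 124]
 [125 125 111 109 107  85  69  68  74  71  73  84 111 125 122 124 123]
 [125 127 110 112 118 104  83  73  73  73  85  98 114 122 121 119 115]
 [126 122 112 111 114 114 104  90  84  89 100 109 109 108 107 108 108]
 [126 125 113 104  98  95 104 104 109 108 118 120 120 126 141 155 164]
 [138 141 135 137 135 138 159 173 175 179 176 175 176 178 181 180 176]
 [179 180 179 176 173 176 175 177 178 177 179 179 183 178 177 180 177]
 [181 180 183 179 180 178 174 176 175 178 176 179 177 178 177 176 176]
 [182 179 177 181 176 175 172 175 174 172 171 170 169 169 172 169 166]]
```

```bash
cat >> h.py <<'E'
from scipy.spatial.transform import Rotation as Ro
def cmd(*tg):
    """each target (x,y,z,yang): prints delta from current measured pose, tool down"""
    s=manip.state();q=s['tool_rot'];R=Ro.from_quat([q[1],q[2],q[3],q[0]])
    for x,y,z,an in tg:
        xa=np.array([np.sin(an),-np.cos(an),0]);ya=np.array([np.cos(an),np.sin(an),0])
        T=np.c_[xa,ya,[0,0,-1.]]
        d=R.inv().apply(np.array([x,y,z])-s['tool_pos']);rv=(R.inv()*Ro.from_matrix(T)).as_rotvec()
        print([round(float(v),4) for v in [*d,*rv]])
def st():
    s=manip.state();q=s['tool_rot'];R=Ro.from_quat([q[1],q[2],q[3],q[0]]).as_matrix()
    print('t',round(s['time'],2),'pos',s['tool_pos'].round(4),'yang',round(np.arctan2(R[1,1],R[0,1]),4),'tilt',R[:2,2].round(4),'F',s['contact_force'].round(1),'M',s['ft_torque'].round(2),'w',round(s['gripper_width'],3),'j6',s['joint_pos'][5].round(2))
E
python3 - <<'E'
from h import *
st();cmd((.54,.104,.25,.08),(.54,.104,.14,.08))
E
```

```text
t 0.1 pos [0.2039 0.5902 0.2382] yang 1.238 tilt [-0.0008 -0.0017] F [-0.7  0.1 -0.7] M [ 0.04 -0.02 -0.03] w 1.003 j6 -0.12Traceback (most recent call last):
  File "<stdin>", line 2, in <module>
  File "h.py", line 62, in cmd
    d=R.inv().apply(np.array([x,y,z])-s['tool_pos']);rv=(R.inv()*Ro.from_matrix(T)).as_rotvec()
                                                                 ~~~~~~~~~~~~~~^^^
  File "scipy/spatial/transform/_rotation.pyx", line 1143, in scipy.spatial.transform._rotation.Rotation.from_matrix
ValueError: Non-positive determinant (left-handed or null coordinate frame) in rotation matrix 0: [[ 0.07991469  0.99680171  0.        ]
 [-0.99680171  0.07991469  0.        ]
 [ 0.          0.         -1.        ]].
```

```bash
sed -i 's/xa=np.array(\[np.sin(an),-np.cos(an),0\])/xa=np.array([-np.sin(an),np.cos(an),0])/' h.py
python3 - <<'E'
from h import *
st();cmd((.54,.104,.25,.08),(.54,.104,.14,.08))
E
```

```text
t 0.1 pos [0.2039 0.5902 0.2382] yang 1.238 tilt [-0.0008 -0.0017] F [-0.7  0.1 -0.7] M [ 0.04 -0.02 -0.03] w 1.003 j6 -0.12
[-0.4765, -0.3498, -0.0113, -0.0018, 0.0009, 1.158]
[-0.4765, -0.3495, 0.0987, -0.0018, 0.0009, 1.158]
```

>>> {"name": "step_arm", "arguments": {"deltas": [[-0.4765,-0.35,-0.011,0,0,1.158,1],[-0.4765,-0.35,-0.011,0,0,1.158,1],[-0.4765,-0.35,-0.011,0,0,1.158,1],[-0.4765,-0.35,-0.011,0,0,1.158,1],[-0.4765,-0.35,-0.011,0,0,1.158,1],[-0.4765,-0.35,-0.011,0,0,1.158,1],[-0.4765,-0.35,-0.011,0,0,1.158,1],[-0.4765,-0.35,-0.011,0,0,1.158,1],[-0.4765,-0.35,-0.011,0,0,1.158,1],[-0.4765,-0.35,-0.011,0,0,1.158,1],[-0.4765,-0.35,-0.011,0,0,1.158,1],[-0.4765,-0.35,-0.011,0,0,1.158,1],[-0.4765,-0.35,-0.011,0,0,1.158,1],[-0.4765,-0.35,-0.011,0,0,1.158,1],[-0.4765,-0.35,0.1087,0,0,1.158,1],[-0.4765,-0.35,0.1087,0,0,1.158,1],[-0.4765,-0.35,0.1087,0,0,1.158,1],[-0.4765,-0.35,0.1087,0,0,1.158,1]]}}

```text
time: 1.9
tool_pos: [0.536, 0.1055, 0.1257]
tool_rot: [-0.003, 0.677, 0.736, -0.003]
contact_force: [-0.0, 0.4, -0.4]
gripper_width: -0.0
```

```bash
python3 - <<'E'
from h import *
st();cmd((.54,.104,.128,.08),(.63,.112,.128,.08))
a=snap('top','top1');b=snap('side','side1')
p=manip.state()['tool_pos']
for n,im in(('top',a),('side',b)):
    u=proj(n,[p,p+[0,0,-.008]]);print(n,u)
    x,y=u[1].astype(int);crop(im,x-25,y-25,50,50,8,f'pics/e_{n}.png')
import cv2
cv2.imwrite('pics/e.png',np.hstack([cv2.imread('pics/e_top.png'),cv2.imread('pics/e_side.png')]))
E
```

```text
t 1.9 pos [0.536  0.1055 0.1257] yang 0.0821 tilt [-0.0095 -0.0003] F [-0.   0.4 -0.4] M [-0.01  0.02 -0.04] w -0.0 j6 -0.02
[-0.0018, 0.0038, -0.0024, -0.0094, -0.0005, 0.0021]
[-0.0012, 0.0942, -0.0032, -0.0094, -0.0005, 0.0021]
top [[261.52875722 244.18272413]
 [261.87947754 244.29802876]]
side [[299.70724465 196.82114416]
 [299.84499281 199.04224444]]
```

View pics/e.png

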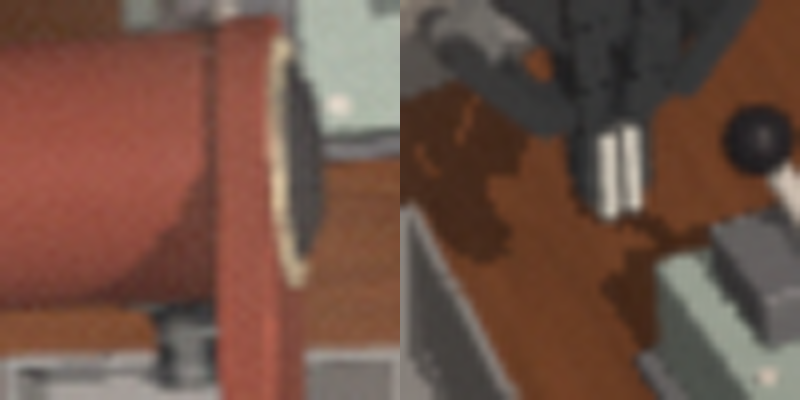

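>>> {"name": "step_arm", "arguments": {"deltas": [[0.0,0.03,-0.002,-0.009,0,0,1],[0.0,0.05,-0.003,-0.009,0,0,1],[0.0,0.06,-0.003,-0.009,0,0,1],[0.0,0.07,-0.003,-0.009,0,0,1],[0.0,0.08,-0.003,-0.009,0,0,1],[0.0,0.08,-0.003,-0.009,0,0,1]]}}

```text
time: 2.6
tool_pos: [0.6207, 0.1107, 0.1337]
tool_rot: [0.003, 0.678, 0.735, 0.004]
contact_force: [-0.2, 0.4, 0.9]
gripper_width: 0.002
```

```bash
python3 - <<'E'
from h import *
st()
b=snap('side','side2');crop(b,280,150,80,60,8,'pics/e2.png')
E
```

```text
t 2.6 pos [0.6207 0.1107 0.1337] yang 0.08 tilt [0.0096 0.0007] F [-0.2  0.4  0.9] M [-0.07  0.   -0.02] w 0.002 j6 -0.02
```

View pics/e2.png

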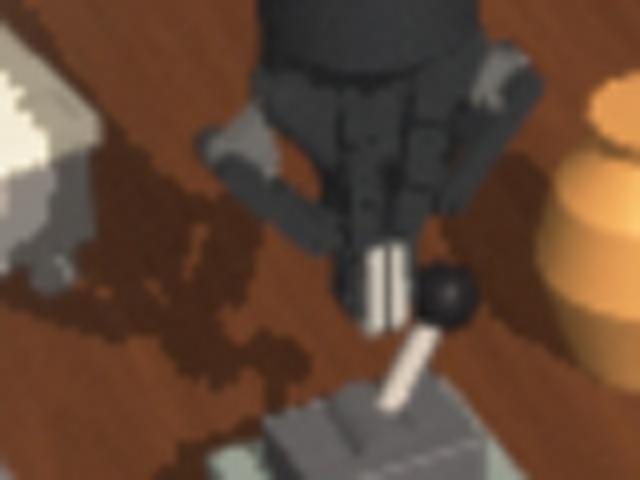

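>>> {"name": "step_arm", "arguments": {"deltas": [[0.0,0.005,0,0.009,0,0,1],[0.0,0.01,0,0.009,0,0,1],[0.0,0.014,0,0.009,0,0,1],[0,0.014,0,0.009,0,0,1],[0,0.014,0,0.009,0,0,1]]}}

```text
time: 3.15
tool_pos: [0.6234, 0.1111, 0.1325]
tool_rot: [-0.01, 0.678, 0.735, -0.011]
contact_force: [-37.2, -4.1, 21.6]
gripper_width: 0.004
```

```bash
python3 - <<'E'
from h import *
st()
b=snap('side','side3');crop(b,280,150,80,60,8,'pics/e2.png')
E
```

```text
t 3.15 pos [0.6234 0.1111 0.1325] yang 0.0804 tilt [-0.0302 -0.0031] F [-37.2  -4.1  21.6] M [-0.68  6.02 -0.18] w 0.004 j6 -0.02
```

View pics/e2.png

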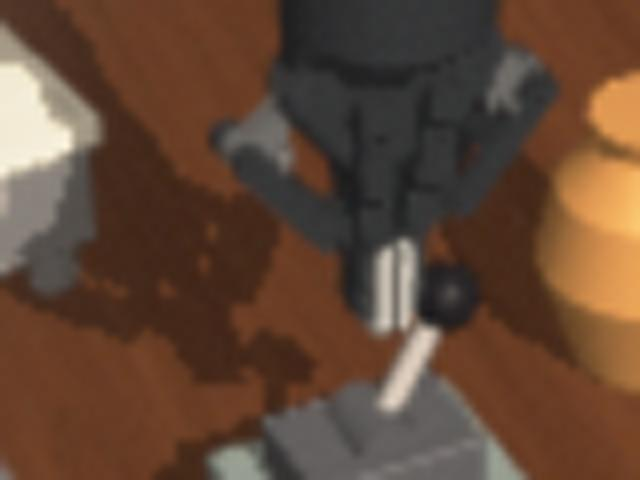

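>>> {"name": "step_arm", "arguments": {"deltas": [[0,-0.03,0,0,0,0,1],[0,-0.04,0,0,0,0,1],[0,-0.04,-0.05,0,0,0,0],[0,-0.04,-0.06,0,0,0,-1],[0,-0.04,-0.06,0,0,0,-1],[0,-0.04,-0.06,0,0,0,-1]]}}

```text
time: 3.8
tool_pos: [0.5942, 0.1085, 0.1934]
tool_rot: [0.0, 0.678, 0.735, 0.0]
contact_force: [-0.3, -0.2, -0.7]
gripper_width: 0.683
```

```bash
python3 - <<'E'
from h import *
st();cmd((.630,-.008,.19,.08),(.630,-.008,.12,.08),(.630,-.008,.0765,.08))
b=snap('side','side4');crop(b,280,150,80,60,8,'pics/e2.png')
E
```

```text
t 3.8 pos [0.5942 0.1085 0.1934] yang 0.0799 tilt [0.0002 0.    ] F [-0.3 -0.2 -0.7] M [ 0.    0.06 -0.04] w 0.683 j6 -0.02
[-0.119, 0.0264, 0.0034, 0.0002, -0.0, -0.0001]
[-0.119, 0.0264, 0.0734, 0.0002, -0.0, -0.0001]
[-0.119, 0.0264, 0.1169, 0.0002, -0.0, -0.0001]
```

View pics/e2.png

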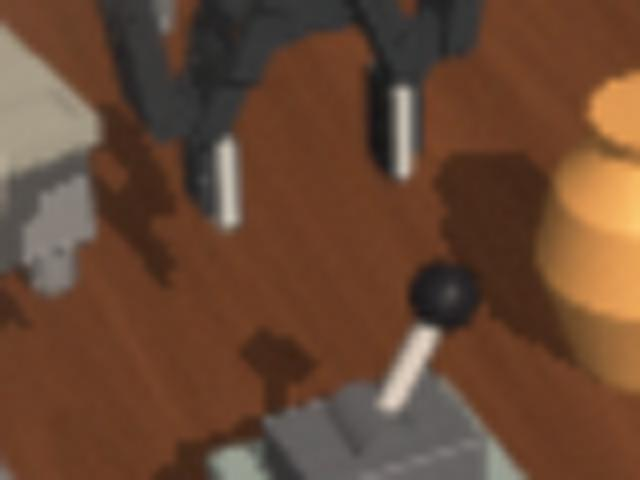

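>>> {"name": "step_arm", "arguments": {"deltas": [[-0.05,0.02,0,0,0,0,-1],[-0.1,0.0264,0,0,0,0,-1],[-0.119,0.0264,0.03,0,0,0,-1],[-0.119,0.0264,0.073,0,0,0,-1],[-0.119,0.0264,0.073,0,0,0,-1],[-0.119,0.0264,0.073,0,0,0,-1]]}}

```text
time: 4.45
tool_pos: [0.6284, -0.0077, 0.1185]
tool_rot: [-0.002, 0.678, 0.735, -0.001]
contact_force: [-0.4, -0.3, 0.6]
gripper_width: 0.999
```

```bash
python3 - <<'E'
from h import *
st()
b=snap('side','side5');crop(b,300,180,80,70,8,'pics/e2.png')
E
```

```text
t 4.45 pos [ 0.6284 -0.0077  0.1185] yang 0.08 tilt [-0.0049  0.0007] F [-0.4 -0.3  0.6] M [-0.02 -0.03 -0.03] w 0.999 j6 -0.21
```

View pics/e2.png

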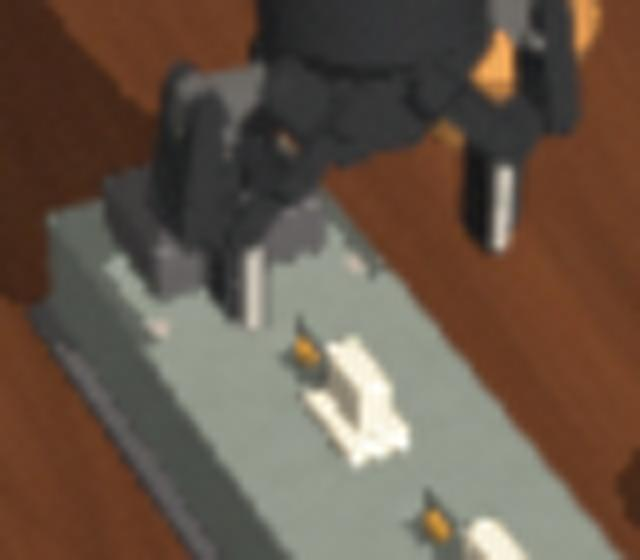

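>>> {"name": "step_arm", "arguments": {"deltas": [[0,0,0.03,0,0,0,-1],[0,0,0.0435,0,0,0,-1],[0,0,0.0435,0,0,0,-0.3],[0,0,0.0435,0,0,0,0.4],[0,0,0.0435,0,0,0,1],[0,0,0.0435,0,0,0,1],[0,0,0.0435,0,0,0,1],[0,0,0.0435,0,0,0,1]]}}

```text
time: 5.3
tool_pos: [0.6292, -0.0081, 0.0782]
tool_rot: [-0.001, 0.678, 0.735, -0.001]
contact_force: [-4.8, 0.2, 6.0]
gripper_width: 0.122
```

```bash
python3 - <<'E'
from h import *
st()
b=snap('side','side6');crop(b,300,180,80,70,8,'pics/e2.png')
E
```

```text
t 5.3 pos [ 0.6292 -0.0081  0.0782] yang 0.0801 tilt [-0.0021 -0.0004] F [-4.8  0.2  6. ] M [-0.08  0.84  0.01] w 0.122 j6 -0.21
```

View pics/e2.png

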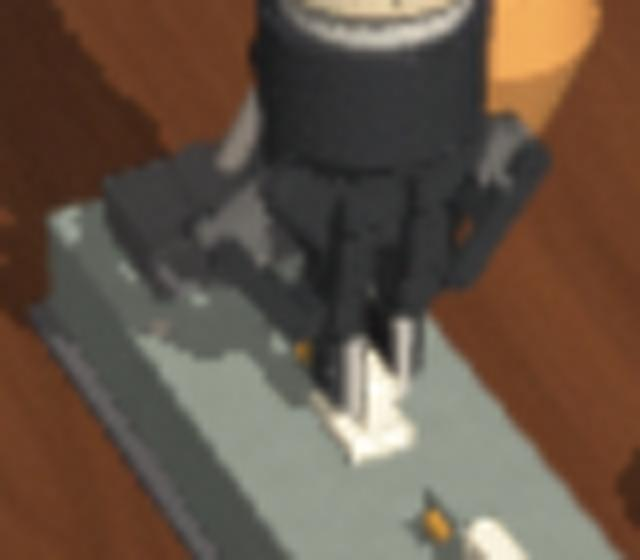

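>>> {"name": "step_arm", "arguments": {"deltas": [[0,0,-0.005,0,0,0,1],[0,0,-0.01,0,0,0,1],[0,0,-0.015,0,0,0,1],[0,0,-0.03,0,0,0,1],[0,0,-0.06,0,0,0,1],[0,0,-0.1,0,0,0,1],[0,0,-0.1,0,0,0,1],[0,0,-0.1,0,0,0,1]]}}

```text
time: 6.15
tool_pos: [0.6322, -0.0082, 0.1818]
tool_rot: [0.003, 0.678, 0.735, 0.002]
contact_force: [-0.7, 0.4, 0.3]
gripper_width: 0.125
```

```bash
python3 - <<'E'
from h import *
st()
cmd((.432,.148,.18,.08),(.432,.148,.062,.08))
b=snap('side','side7');crop(b,300,130,80,70,8,'pics/e2.png')
E
```

```text
t 6.15 pos [ 0.6322 -0.0082  0.1818] yang 0.0801 tilt [ 0.0079 -0.0009] F [-0.7  0.4  0.3] M [-0.03 -0.03 -0.01] w 0.125 j6 -0.21
[0.1717, -0.1871, 0.0001, 0.0078, 0.0015, 0.0001]
[0.1719, -0.188, 0.1181, 0.0078, 0.0015, 0.0001]
```

View pics/e2.png

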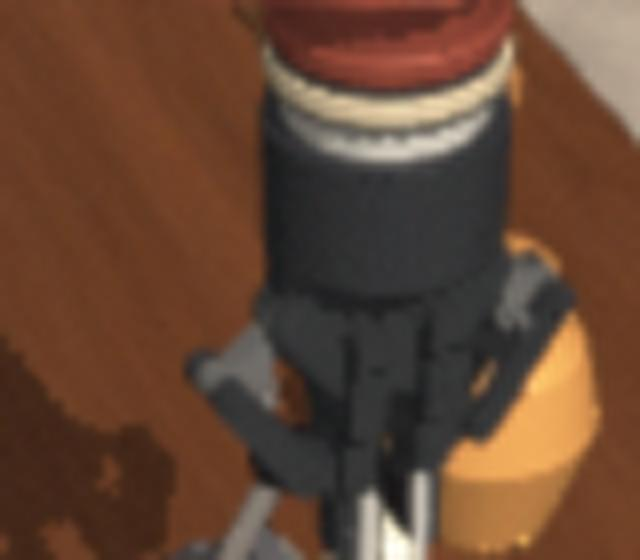

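>>> {"name": "step_arm", "arguments": {"deltas": [[0.05,-0.04,0,0,0,0,1],[0.08,-0.08,0,0,0,0,1],[0.12,-0.12,0,0,0,0,1],[0.15,-0.16,0,0,0,0,1],[0.172,-0.186,0,0,0,0,1],[0.172,-0.186,0,0,0,0,1],[0.172,-0.186,0.04,0,0,0,1],[0.172,-0.186,0.08,0,0,0,1],[0.172,-0.186,0.08,0,0,0,1]]}}

```text
time: 7.1
tool_pos: [0.4257, 0.1476, 0.0908]
tool_rot: [-0.004, 0.678, 0.735, -0.005]
contact_force: [-0.9, -0.3, -1.4]
gripper_width: 0.125
```

```bash
python3 - <<'E'
from h import *
st()
cmd((.432,.148,.062,.08))
b=snap('side','side8');crop(b,220,160,100,100,6,'pics/e2.png')
E
```

```text
t 7.1 pos [0.4257 0.1476 0.0908] yang 0.08 tilt [-0.013  -0.0023] F [-0.9 -0.3 -1.4] M [0.01 0.05 0.  ] w 0.125 j6 0.09
[-0.0001, 0.0067, 0.0287, -0.0131, 0.0013, 0.0]
```

View pics/e2.png

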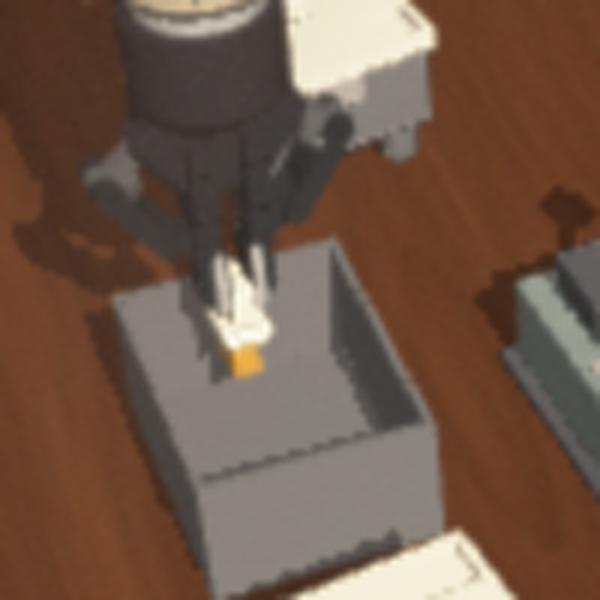

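>>> {"name": "step_arm", "arguments": {"deltas": [[0,0.003,0.02,0,0,0,1],[0,0.003,0.035,0,0,0,1],[0,0.003,0.035,0,0,0,1],[0,0.003,0.035,0,0,0,0.2],[0,0.003,0.035,0,0,0,0.2],[0,0.003,0.035,0,0,0,0.2],[0,0.003,0.0,0,0,0,0.2],[0,0.003,-0.05,0,0,0,0.2],[0,0.003,-0.085,0,0,0,-1],[0,0.003,-0.085,0,0,0,-1]]}}

```text
time: 8.15
tool_pos: [0.4376, 0.1496, 0.1901]
tool_rot: [0.004, 0.678, 0.735, 0.005]
contact_force: [0.3, 1.1, 0.4]
gripper_width: 0.727
```

```bash
python3 - <<'E'
from h import *
st()
cmd((.6375,-.1075,.18,.08),(.6375,-.1075,.12,.08),(.6375,-.1075,.0765,.08))
b=snap('side','side9');crop(b,220,160,100,100,6,'pics/e2.png')
E
```

```text
t 8.15 pos [0.4376 0.1496 0.1901] yang 0.0801 tilt [0.0135 0.0023] F [0.3 1.1 0.4] M [-0.01  0.02 -0.01] w 0.727 j6 0.09
[-0.2723, 0.1785, 0.0122, 0.0136, -0.0012, 0.0001]
[-0.2723, 0.1777, 0.0722, 0.0136, -0.0012, 0.0001]
[-0.2724, 0.1771, 0.1157, 0.0136, -0.0012, 0.0001]
```

View pics/e2.png

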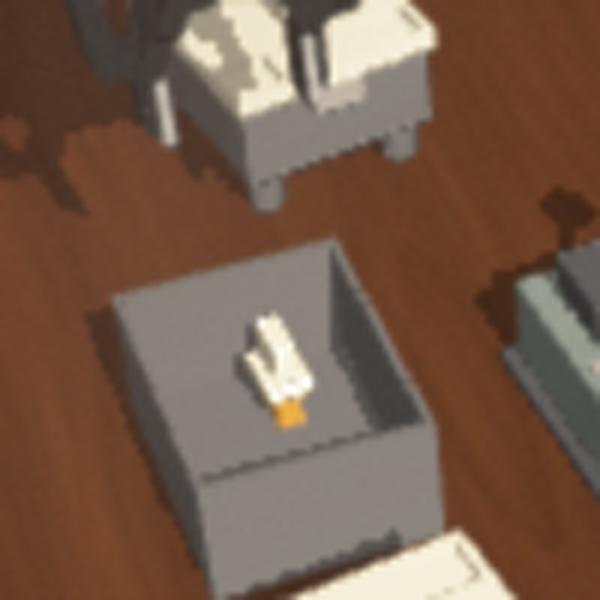

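>>> {"name": "step_arm", "arguments": {"deltas": [[-0.04,0.03,0,0,0,0,-1],[-0.08,0.06,0,0,0,0,-1],[-0.12,0.09,0,0,0,0,-1],[-0.16,0.12,0,0,0,0,-1],[-0.2,0.15,0,0,0,0,-1],[-0.24,0.178,0,0,0,0,-1],[-0.272,0.178,0.02,0,0,0,-1],[-0.272,0.178,0.05,0,0,0,-1],[-0.272,0.178,0.067,0,0,0,-1],[-0.272,0.178,0.067,0,0,0,-1],[-0.272,0.178,0.067,0,0,0,-1]]}}

```text
time: 9.3
tool_pos: [0.6324, -0.1072, 0.1148]
tool_rot: [-0.001, 0.678, 0.735, -0.0]
contact_force: [0.8, -0.2, 0.8]
gripper_width: 0.999
```

```bash
python3 - <<'E'
from h import *
st()
cmd((.637,-.1075,.0765,.08))
b=snap('side','side10');crop(b,310,190,80,80,7,'pics/e2.png')
E
```

```text
t 9.3 pos [ 0.6324 -0.1072  0.1148] yang 0.081 tilt [-0.0013  0.0005] F [ 0.8 -0.2  0.8] M [-0.02  0.01 -0.03] w 0.999 j6 -0.36
[-0.0007, 0.0046, 0.0383, -0.0012, -0.0006, 0.001]
```

View pics/e2.png

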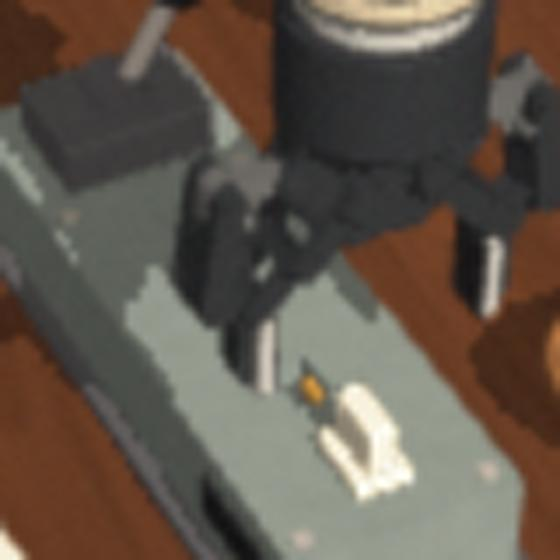

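>>> {"name": "step_arm", "arguments": {"deltas": [[0,0.0045,0.025,0,0,0,-1],[0,0.0045,0.038,0,0,0,-1],[0,0.0045,0.038,0,0,0,-0.3],[0,0.0045,0.038,0,0,0,0.4],[0,0.0045,0.038,0,0,0,1],[0,0.0045,0.038,0,0,0,1],[0,0.0045,0.038,0,0,0,1],[0,0.0045,0.038,0,0,0,1],[0,0.0045,0.038,0,0,0,1]]}}

```text
time: 10.25
tool_pos: [0.6368, -0.1079, 0.0781]
tool_rot: [-0.0, 0.678, 0.735, -0.001]
contact_force: [-4.7, 0.5, 4.9]
gripper_width: 0.121
```

```bash
python3 - <<'E'
from h import *
st()
cmd((.432,.085,.0765,.08))
b=snap('side','side11');crop(b,310,190,80,80,7,'pics/e2.png')
E
```

```text
t 10.25 pos [ 0.6368 -0.1079  0.0781] yang 0.08 tilt [-0.0016 -0.0003] F [-4.7  0.5  4.9] M [-0.03  0.95  0.02] w 0.121 j6 -0.36
[0.2087, -0.1888, 0.0019, -0.0016, 0.0002, 0.0]
```

View pics/e2.png

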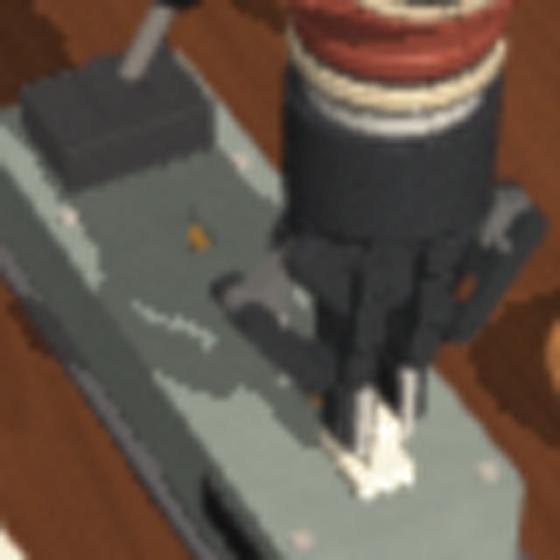

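Pull straight up, then carry to the tub.

>>> {"name": "step_arm", "arguments": {"deltas": [[0,0,-0.005,0,0,0,1],[0,0,-0.01,0,0,0,1],[0,0,-0.015,0,0,0,1],[0,0,-0.03,0,0,0,1],[0,0,-0.06,0,0,0,1],[0,0,-0.1,0,0,0,1],[0.03,-0.03,-0.11,0,0,0,1],[0.06,-0.06,-0.11,0,0,0,1],[0.1,-0.1,-0.11,0,0,0,1],[0.14,-0.14,-0.11,0,0,0,1],[0.18,-0.17,-0.11,0,0,0,1],[0.2085,-0.189,-0.11,0,0,0,1],[0.2085,-0.189,-0.11,0,0,0,1],[0.2085,-0.189,-0.06,0,0,0,1],[0.2085,-0.189,-0.02,0,0,0,1],[0.2085,-0.189,-0.02,0,0,0,1]]}}

```text
time: 11.9
tool_pos: [0.4293, 0.0849, 0.0936]
tool_rot: [-0.003, 0.678, 0.735, -0.003]
contact_force: [-0.9, -0.1, -1.1]
gripper_width: 0.124
```

```bash
python3 - <<'E'
from h import *
st()
cmd((.432,.085,.0765,.08))
b=snap('side','side12');crop(b,220,160,100,100,6,'pics/e2.png')
E
```

```text
t 11.9 pos [0.4293 0.0849 0.0936] yang 0.0799 tilt [-0.0077 -0.0001] F [-0.9 -0.1 -1.1] M [0.01 0.01 0.03] w 0.124 j6 -0.06
[-0.0001, 0.0028, 0.0171, -0.0077, -0.0005, -0.0001]
```

View pics/e2.png

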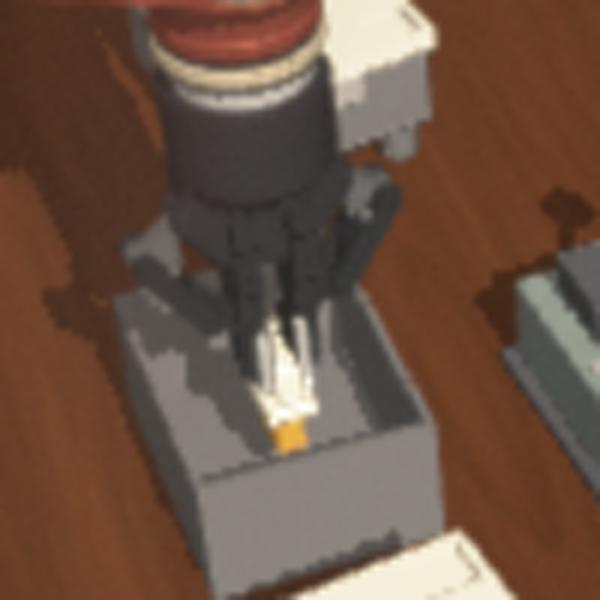

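>>> {"name": "step_arm", "arguments": {"deltas": [[0,0,0.015,0,0,0,1],[0,0,0.027,0,0,0,1],[0,0,0.027,0,0,0,1],[0,0,0.027,0,0,0,0.2],[0,0,0.027,0,0,0,0.2],[0,0,0.027,0,0,0,0.2],[0,0,-0.0,0,0,0,0.2],[0,0,-0.05,0,0,0,0.2],[0,0,-0.1,0,0,0,-1],[0,0,-0.13,0,0,0,-1],[0,0,-0.13,0,0,0,-1]]}}

```text
time: 13.05
tool_pos: [0.4354, 0.0852, 0.2343]
tool_rot: [0.004, 0.678, 0.735, 0.004]
contact_force: [-0.4, -0.1, 0.0]
gripper_width: 0.89
```

```bash
python3 - <<'E'
from h import *
st()
cmd((.5,-.2,.22,0.0))
b=snap('side','side13');snap('top','top13');crop(b,220,160,100,100,6,'pics/e2.png')
E
```

```text
t 13.05 pos [0.4354 0.0852 0.2343] yang 0.0801 tilt [0.0122 0.0003] F [-0.4 -0.1  0. ] M [-0.01 -0.01  0.02] w 0.89 j6 -0.05
[-0.2894, 0.0414, 0.015, 0.0122, 0.0002, 0.0801]
```

View pics/e2.png

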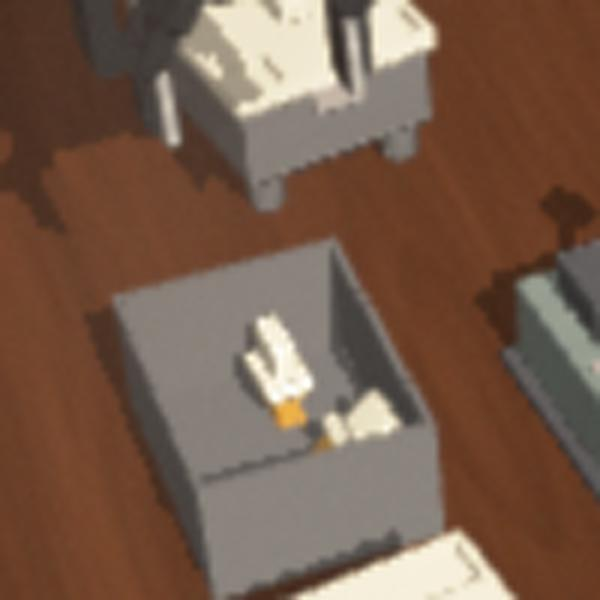

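View pics/side13.png

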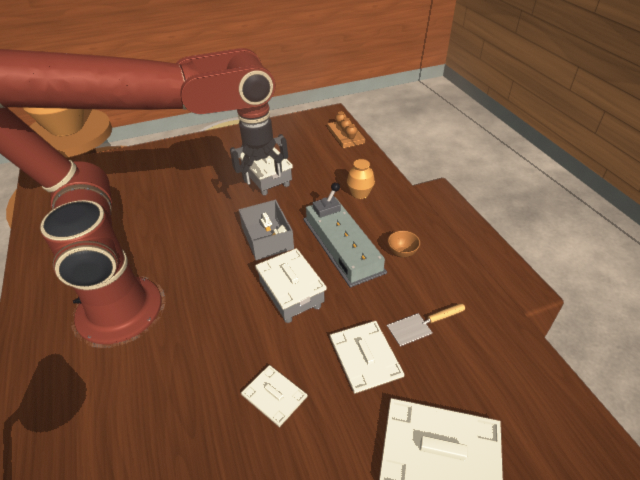

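View pics/top13.png

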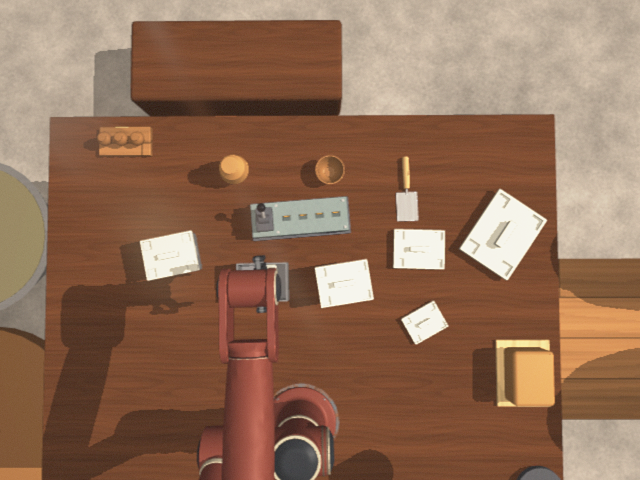

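```bash
python3 - <<'E'
from h import *
cmd((.5314,-.364,.22,-1.598),(.5314,-.364,.10,-1.598))
a=load('top13');b=load('side13')
for v in ({'top':a},{'side':b}): print(fit(v,LID(.008),(.5314,-.364,1.5435),white))
E
```

```text
[-0.4555, 0.0624, 0.0085, 0.0019, -0.0019, 1.678]
[-0.4555, 0.0622, 0.1285, 0.0019, -0.0019, 1.678]
(array([ 0.52912125, -0.36565001,  1.54275815]), np.float64(107.99330519004442))
(array([ 0.53347437, -0.36252085,  1.54182697]), np.float64(462.12513359445086))
```

>>> {"name": "step_arm", "arguments": {"deltas": [[-0.4555,0.062,0,0,0,1.678,-1],[-0.4555,0.062,0,0,0,1.678,-1],[-0.4555,0.062,0,0,0,1.678,-1],[-0.4555,0.062,0,0,0,1.678,-1],[-0.4555,0.062,0,0,0,1.678,-1],[-0.4555,0.062,0,0,0,1.678,-1],[-0.4555,0.062,0,0,0,1.678,-1],[-0.4555,0.062,0,0,0,1.678,-1],[-0.4555,0.062,0,0,0,1.678,-1],[-0.4555,0.062,0,0,0,1.678,-1],[-0.4555,0.062,0,0,0,1.678,-1],[-0.4555,0.062,0,0,0,1.678,-1],[-0.4555,0.062,0.05,0,0,1.678,-1],[-0.4555,0.062,0.1,0,0,1.678,-1],[-0.4555,0.062,0.128,0,0,1.678,-1],[-0.4555,0.062,0.128,0,0,1.678,-1],[-0.4555,0.062,0.128,0,0,1.678,-1]]}}

```text
time: 14.85
tool_pos: [0.5301, -0.3633, 0.0987]
tool_rot: [-0.001, 1.0, -0.013, -0.001]
contact_force: [1.5, 0.3, 0.3]
gripper_width: 0.999
```

```bash
python3 - <<'E'
from h import *
st()
cmd((.5314,-.364,.024,-1.598))
b=snap('side','side14');crop(b,320,280,110,110,5,'pics/e2.png')
E
```

```text
t 14.85 pos [ 0.5301 -0.3633  0.0987] yang -1.5963 tilt [-0.0013  0.0011] F [1.5 0.3 0.3] M [-0.    0.03  0.03] w 0.999 j6 0.88
[0.0014, 0.0007, 0.0747, -0.0011, 0.0013, 0.0017]
```

View pics/e2.png

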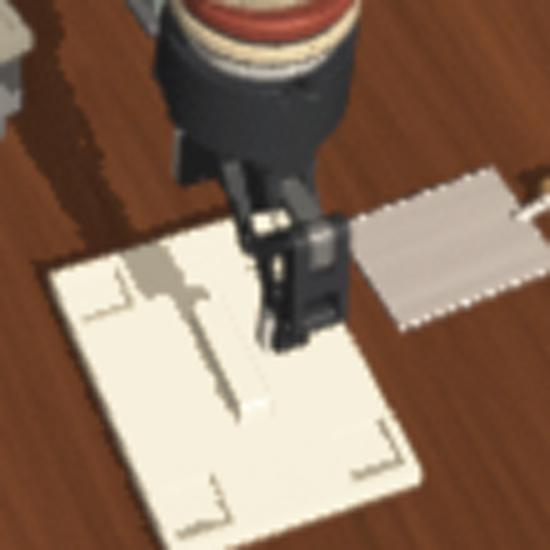

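>>> {"name": "step_arm", "arguments": {"deltas": [[0.0012,0.0005,0.04,0,0,0.0015,-1],[0.0012,0.0005,0.073,0,0,0.0015,-1],[0.0012,0.0005,0.073,0,0,0.0015,-1],[0.0012,0.0005,0.073,0,0,0.0015,-0.7],[0.0012,0.0005,0.073,0,0,0.0015,-0.5],[0.0012,0.0005,0.073,0,0,0.0015,-0.4],[0.0012,0.0005,0.073,0,0,0.0015,-0.2],[0.0012,0.0005,0.073,0,0,0.0015,-0.2],[0.0012,0.0005,0.073,0,0,0.0015,-0.2]]}}

```text
time: 15.8
tool_pos: [0.5337, -0.3661, 0.0305]
tool_rot: [0.002, 1.0, -0.014, 0.002]
contact_force: [-1.3, 1.3, 8.5]
gripper_width: 0.674
```

```bash
python3 - <<'E'
from h import *
st()
b=snap('side','side15');crop(b,320,280,110,110,5,'pics/e2.png')
E
```

```text
t 15.8 pos [ 0.5337 -0.3661  0.0305] yang -1.5994 tilt [ 0.0044 -0.0035] F [-1.3  1.3  8.5] M [0.34 0.18 0.  ] w 0.674 j6 0.88
```

View pics/e2.png

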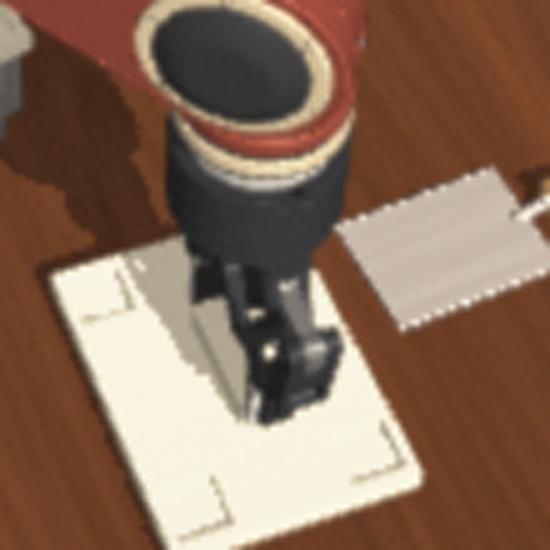

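>>> {"name": "step_arm", "arguments": {"deltas": [[0,0,0,0,0,0,-0.2],[0,0,0,0,0,0,-0.2],[0,0,0,0,0,0,-0.2]]}}

```text
time: 16.15
tool_pos: [0.5337, -0.3661, 0.0305]
tool_rot: [0.002, 1.0, -0.014, 0.002]
contact_force: [-0.2, 1.6, 8.4]
gripper_width: 0.68
```

```bash
python3 - <<'E'
from h import *
st()
b=snap('side','side16')
print(fit({'side':b},[LID(.008)[0]],(.5314,-.364,1.5435),white))
E
```

```text
t 16.15 pos [ 0.5337 -0.3661  0.0305] yang -1.5993 tilt [ 0.0044 -0.0035] F [-0.2  1.6  8.4] M [0.35 0.22 0.01] w 0.68 j6 0.88
(array([ 0.53354086, -0.36412423,  1.53692338]), np.float64(1508.053838918258))
```

>>> {"name": "step_arm", "arguments": {"deltas": [[0,0,0,0,0,0,-1],[0,0,0,0,0,0,-1],[0,0,-0.02,0,0,0,-1],[0,0,-0.05,0,0,0,-1],[0,0,-0.05,0,0,0,-1],[0,0,-0.05,0,0,0,-1]]}}

```text
time: 16.8
tool_pos: [0.5322, -0.3651, 0.0773]
tool_rot: [0.001, 1.0, -0.014, 0.001]
contact_force: [-0.0, -0.2, 0.4]
gripper_width: 1.0
```

```bash
python3 - <<'E'
from h import *
st()
b=snap('side','side17')
crop(b,320,280,110,110,5,'pics/e2.png')
print(fit({'side':b},LID(.008),(.5314,-.364,1.5435),white))
cmd((.5325,-.3658,.078,-.0275),(.5325,-.3658,.033,-.0275))
E
```

```text
t 16.8 pos [ 0.5322 -0.3651  0.0773] yang -1.5995 tilt [ 0.0016 -0.0015] F [-0.  -0.2  0.4] M [-0.05 -0.   -0.06] w 1.0 j6 0.88
(array([ 0.53319869, -0.36380737,  1.53908732]), np.float64(1039.4266017712205))
[0.0011, 0.0013, -0.0022, -0.0005, 0.0001, -1.572]
[0.0012, 0.0014, 0.0428, -0.0005, 0.0001, -1.572]
```

View pics/e2.png

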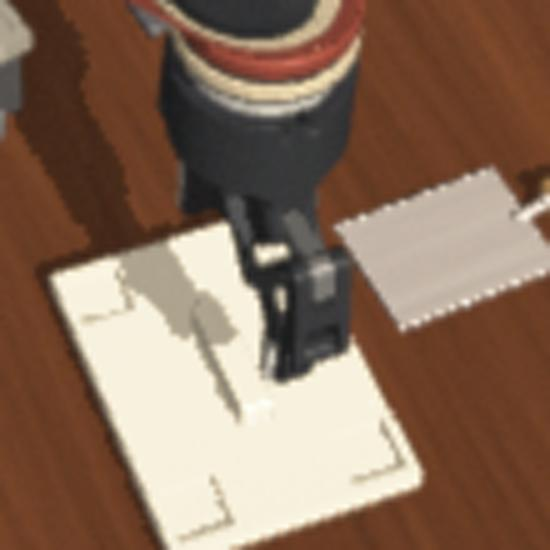

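>>> {"name": "step_arm", "arguments": {"deltas": [[0.001,0.001,0,0,0,-1.572,-1],[0.001,0.001,0,0,0,-1.572,-1],[0.001,0.001,0,0,0,-1.572,-1],[0.001,0.001,0,0,0,-1.572,-1],[0.001,0.001,0,0,0,-1.572,-1],[0.001,0.001,0,0,0,-1.572,-1],[0.001,0.001,0,0,0,-1.572,-1],[0.001,0.001,0,0,0,-1.572,-1],[0.001,0.001,0,0,0,-1.572,-1],[0.001,0.001,0,0,0,-1.572,-1],[0.001,0.001,0,0,0,-1.572,-1],[0.001,0.001,0.02,0,0,-1.572,-1],[0.001,0.001,0.0425,0,0,-1.572,-1],[0.001,0.001,0.0425,0,0,-1.572,-1],[0.001,0.001,0.0425,0,0,-1.572,-1]]}}

```text
time: 18.35
tool_pos: [0.5316, -0.3647, 0.0321]
tool_rot: [-0.002, 0.717, 0.697, -0.0]
contact_force: [0.8, -0.1, 0.8]
gripper_width: 1.001
```

```bash
python3 - <<'E'
from h import *
st()
b=snap('side','side18')
crop(b,320,280,110,110,5,'pics/e2.png')
E
```

```text
t 18.35 pos [ 0.5316 -0.3647  0.0321] yang -0.0275 tilt [-0.0026  0.0022] F [ 0.8 -0.1  0.8] M [-0.05 -0.03 -0.03] w 1.001 j6 -0.69
```

View pics/e2.png

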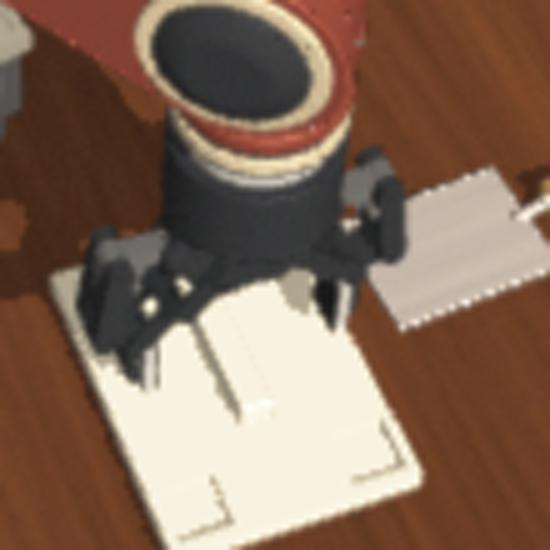

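>>> {"name": "step_arm", "arguments": {"deltas": [[0,0,0,0,0,0,-0.3],[0,0,0,0,0,0,0.2],[0,0,0,0,0,0,0.6],[0,0,0,0,0,0,1],[0,0,0,0,0,0,1],[0,0,0,0,0,0,1],[0,0,0,0,0,0,1],[0,0,0,0,0,0,1],[0,0,0,0,0,0,1]]}}

```text
time: 19.3
tool_pos: [0.533, -0.3659, 0.0344]
tool_rot: [0.0, 0.717, 0.697, -0.0]
contact_force: [-1.3, 1.1, 4.1]
gripper_width: 0.166
```

```bash
python3 - <<'E'
from h import *
st()
b=snap('side','side19')
crop(b,320,280,110,110,5,'pics/e2.png')
cmd((.432,.116,.2,.02))
E
```

```text
t 19.3 pos [ 0.533  -0.3659  0.0344] yang -0.0275 tilt [ 0.0007 -0.0007] F [-1.3  1.1  4.1] M [0.03 0.18 0.06] w 0.166 j6 -0.69
[0.4788, -0.114, -0.166, 0.0006, 0.0006, -0.0474]
```

View pics/e2.png

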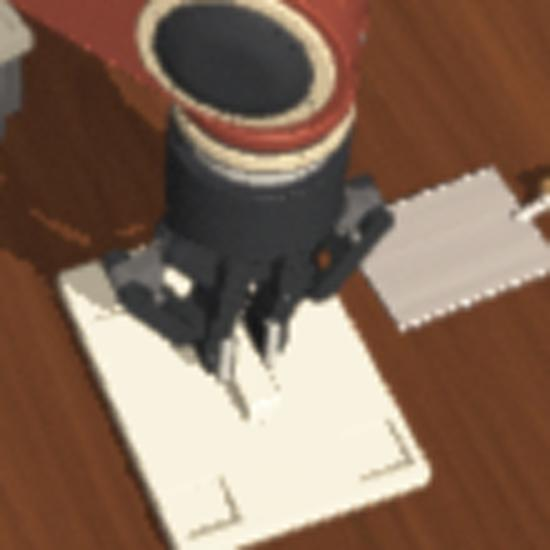

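>>> {"name": "step_arm", "arguments": {"deltas": [[0,0,-0.02,0,0,0,1],[0,0,-0.06,0,0,0,1],[0,0,-0.11,0,0,0,1],[0,0,-0.16,0,0,0,1],[0,0,-0.166,0,0,0,1],[0,0,-0.166,0,0,0,1]]}}

```text
time: 19.95
tool_pos: [0.5334, -0.3662, 0.2016]
tool_rot: [0.002, 0.717, 0.697, 0.0]
contact_force: [0.6, 0.6, -2.0]
gripper_width: 0.165
```

```bash
python3 - <<'E'
from h import *
st()
b=snap('side','side20')
crop(b,300,200,150,150,4,'pics/e2.png')
cmd((.432,.116,.2,.02))
E
```

```text
t 19.95 pos [ 0.5334 -0.3662  0.2016] yang -0.0275 tilt [ 0.0029 -0.0024] F [ 0.6  0.6 -2. ] M [ 0.03 -0.03 -0.02] w 0.165 j6 -0.69
[0.4783, -0.1135, -0.0009, -0.0009, -0.0009, -0.0475]
```

View pics/e2.png

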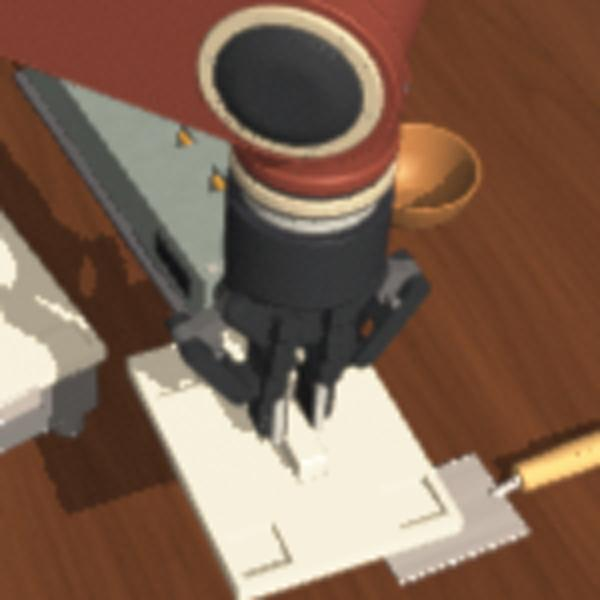

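>>> {"name": "step_arm", "arguments": {"deltas": [[0.04,-0.01,0,0,0,-0.0475,1],[0.09,-0.02,0,0,0,-0.0475,1],[0.14,-0.035,0,0,0,-0.0475,1],[0.19,-0.05,0,0,0,-0.0475,1],[0.24,-0.06,0,0,0,-0.0475,1],[0.29,-0.07,0,0,0,-0.0475,1],[0.34,-0.08,0,0,0,-0.0475,1],[0.39,-0.095,0,0,0,-0.0475,1],[0.43,-0.105,0,0,0,-0.0475,1],[0.46,-0.113,0,0,0,-0.0475,1],[0.478,-0.1135,0,0,0,-0.0475,1],[0.478,-0.1135,0,0,0,-0.0475,1],[0.478,-0.1135,0.04,0,0,-0.0475,1],[0.478,-0.1135,0.06,0,0,-0.0475,1],[0.478,-0.1135,0.06,0,0,-0.0475,1],[0.478,-0.1135,0.06,0,0,-0.0475,1],[0.478,-0.1135,0.06,0,0,-0.0475,1]]}}

```text
time: 21.7
tool_pos: [0.4331, 0.1149, 0.1406]
tool_rot: [0.0, 0.7, 0.714, 0.0]
contact_force: [-0.9, -0.1, -1.5]
gripper_width: 0.161
```

```bash
python3 - <<'E'
from h import *
st()
b=snap('side','side21');a=snap('top','top21')
crop(b,220,150,110,110,5,'pics/e2.png')
crop(a,220,210,100,110,5,'pics/e3.png')
E
```

```text
t 21.7 pos [0.4331 0.1149 0.1406] yang 0.0192 tilt [ 0.0014 -0.    ] F [-0.9 -0.1 -1.5] M [-0.01 -0.07  0.01] w 0.161 j6 0.07
```

View pics/e2.png

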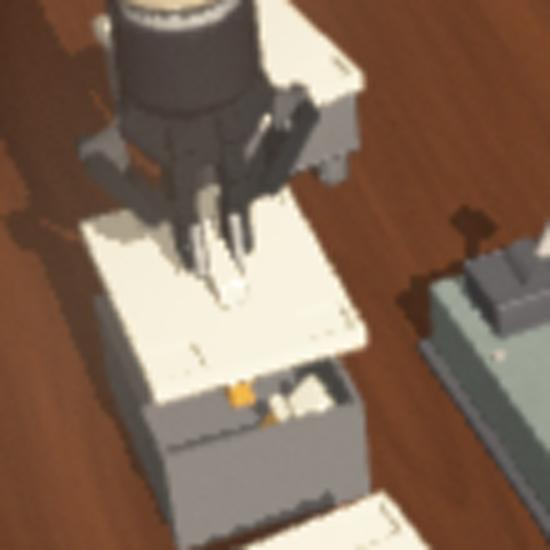

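View pics/e3.png

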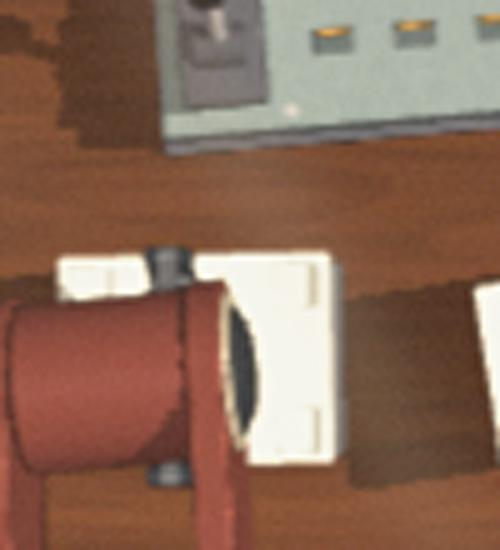

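```bash
cat >> h.py <<'E'
from scipy.ndimage import map_coordinates, gaussian_filter
from scipy.optimize import least_squares
def edgepts(n,im,segs,p,rng=4.,step=.25):
    g=gaussian_filter(im.astype(float),(0.7,0.7,0));out=[]
    for A,B in segs:
        L=np.array([A,B],float);N=25
        t=np.linspace(.06,.94,N)[:,None];P=L[0]*(1-t)+L[1]*t
        uv=proj(n,tf(P,*p));d=uv[-1]-uv[0];d/=np.linalg.norm(d);nn=np.array([-d[1],d[0]])
        s=np.arange(-rng,rng+1e-6,step)
        for Pk,q in zip(P,uv):
            xy=q+s[:,None]*nn
            prof=np.stack([map_coordinates(g[...,c],[xy[:,1],xy[:,0]],order=1,mode='nearest') for c in range(3)],1)
            gr=np.linalg.norm(np.gradient(prof,axis=0),axis=1)
            k=gr.argmax()
            if gr[k]<2.5 or k in(0,len(s)-1): continue
            a,b,c=gr[k-1],gr[k],gr[k+1];off=.5*(a-c)/(a-2*b+c) if a-2*b+c else 0
            out.append((Pk,q+(s[k]+off*step)*nn,nn))
    return out
def efit(obs,p0,it=4,rng=4.,loss='soft_l1',fixyaw=False):
    """obs: list (cam,img,segs)"""
    p=np.array(p0,float)
    for k in range(it):
        E=[(n,edgepts(n,im,sg,p,rng)) for n,im,sg in obs]
        def res(q):
            r=[]
            pp=(p[0]+q[0]/1e3,p[1]+q[1]/1e3,p[2]+(0 if fixyaw else q[2]/100))
            for n,e in E:
                P=np.array([x[0] for x in e]);m=np.array([x[1] for x in e]);nn=np.array([x[2] for x in e])
                r.append(((proj(n,tf(P,*pp))-m)*nn).sum(1))
            return np.concatenate(r)
        s=least_squares(res,[0,0,0],loss=loss,f_scale=.4)
        p=p+[s.x[0]/1e3,s.x[1]/1e3,0 if fixyaw else s.x[2]/100];rng=max(2.,rng*.7)
    r=res(s.x);return p,len(r),np.median(abs(r))
def rect(sx,sy,z,which='+x-x+y-y'):
    a,b=sx/2,sy/2;S_={'+x':((a,-b,z),(a,b,z)),'-x':((-a,-b,z),(-a,b,z)),'+y':((-a,b,z),(a,b,z)),'-y':((-a,-b,z),(a,-b,z))}
    return [S_[which[i:i+2]] for i in range(0,len(which),2)]
E
python3 - <<'E'
from h import *
b=load('side21');b0=load('side13')
# lid yaw ~1.59: lid +x = world +y ; lid +y = world -x ; camera at world -y => visible lower edges: lid -x (near), lid -y (world +x, right), lid +y (left)
zb=.1406-.0344
for z,nm in((zb+.019,'top'),):
    # near-lower edge uses plate bottom/top? use upper-face edges: far hidden by gripper; left(+y) and right(-y) silhouettes: top edge
    print('lid top edges',efit([('side',b,rect(.154,.119,zb+.019,'+y-x-y'))],(.4331,.1149,1.59)))
    print('lid left top, near/right bottom',efit([('side',b,rect(.154,.119,zb+.019,'+y')+rect(.154,.119,zb+.008,'-x'))],(.4331,.1149,1.59)))
for nm,im in(('0',load('side0')),('21',b)):
    print('tub rim',nm,efit([('side',im,rect(.150,.115,.072,'-x-y+y+x' if nm=='0' else '-x'))],(.432,.115,1.59)))
print('tub top0',efit([('top',load('top0'),rect(.150,.115,.072))],(.432,.115,1.59)))
E
```

```text
lid top edges (array([0.43644023, 0.10597379, 1.58918152]), 75, np.float64(0.2942510135938667))
lid left top, near/right bottom (array([0.43531888, 0.11805402, 1.58960912]), 50, np.float64(0.11133128714317664))
tub rim 0 (array([0.43399279, 0.11899091, 1.59375518]), 91, np.float64(0.2662930219574583))Traceback (most recent call last):
  File "<stdin>", line 10, in <module>
  File "h.py", line 97, in efit
    s=least_squares(res,[0,0,0],loss=loss,f_scale=.4)
    return func(*args, **kwargs)
    vector_fun = VectorFunction(
        fun_wrapped,
    ...<6 lines>...
        workers=workers
    )
    self._update_fun()
    ~~~~~~~~~~~~~~~~^^
    self.f = self.fun_wrapped(xp_copy(self.x))
             ~~~~~~~~~~~~~~~~^^^^^^^^^^^^^^^^^
    return np.atleast_1d(self.fun(x))
                         ~~~~~~~~^^^
    return self.f(x, *self.args, **self.kwargs)
           ~~~~~~^^^^^^^^^^^^^^^^^^^^^^^^^^^^^^
  File "h.py", line 95, in res
    r.append(((proj(n,tf(P,*pp))-m)*nn).sum(1))
                      ~~^^^^^^^
  File "h.py", line 21, in tf
    c,s=np.cos(yaw),np.sin(yaw);return np.c_[c*V[:,0]-s*V[:,1]+x,s*V[:,0]+c*V[:,1]+y,V[:,2]]
                                               ~^^^^^
IndexError: too many indices for array: array is 1-dimensional, but 2 were indexed
```

```bash
python3 - <<'E'
from h import *
a=load('top21');zb=.1406-.0344
a_,b_=.077,.0595;z=zb+.019
segs=[((-a_,-b_,z),(-a_,b_,z)),((-a_,-b_,z),(-.01,-b_,z)),((-a_,b_,z),(-.045,b_,z))]
print('lid',efit([('top',a,segs)],(.4331,.1149,1.59)))
for r in (2.,3.,4.): print('tub top0',efit([('top',load('top0'),rect(.150,.115,.072))],(.431,.114,1.59),rng=r),efit([('side',load('side0'),rect(.150,.115,.072))],(.434,.118,1.59),rng=r))
for r in (2.,3.,4.): print('tub top13',efit([('top',load('top13'),rect(.150,.115,.072,'-x'))],(.431,.114,1.59),rng=r,fixyaw=True),efit([('side',load('side13'),rect(.150,.115,.072))],(.434,.118,1.59),rng=r))
E
```

```text
lid (array([0.4334308 , 0.11121473, 1.56942907]), 75, np.float64(0.06304737500807052))
tub top0 (array([0.43039689, 0.11187393, 1.58290516]), 99, np.float64(0.3659961405373913)) (array([0.43399703, 0.11905148, 1.59374072]), 92, np.float64(0.30114968871259135))
tub top0 (array([0.43040764, 0.11185061, 1.58390467]), 99, np.float64(0.3813408916271289)) (array([0.43400272, 0.11905977, 1.59402555]), 92, np.float64(0.302798739664183))
tub top0 (array([0.43041458, 0.11187098, 1.58307826]), 99, np.float64(0.3666434444140384)) (array([0.43399725, 0.11896332, 1.59374955]), 90, np.float64(0.2780479306372199))
tub top13 (array([0.42687544, 0.11002678, 1.59      ]), 25, np.float64(0.22991617238420073)) (array([0.43399046, 0.11932822, 1.59683049]), 94, np.float64(0.3117917477012412))Traceback (most recent call last):
  File "<stdin>", line 7, in <module>
  File "h.py", line 97, in efit
    s=least_squares(res,[0,0,0],loss=loss,f_scale=.4)
    return func(*args, **kwargs)
    vector_fun = VectorFunction(
        fun_wrapped,
    ...<6 lines>...
        workers=workers
    )
    self._update_fun()
    ~~~~~~~~~~~~~~~~^^
    self.f = self.fun_wrapped(xp_copy(self.x))
             ~~~~~~~~~~~~~~~~^^^^^^^^^^^^^^^^^
    return np.atleast_1d(self.fun(x))
                         ~~~~~~~~^^^
    return self.f(x, *self.args, **self.kwargs)
           ~~~~~~^^^^^^^^^^^^^^^^^^^^^^^^^^^^^^
  File "h.py", line 95, in res
    r.append(((proj(n,tf(P,*pp))-m)*nn).sum(1))
                      ~~^^^^^^^
  File "h.py", line 21, in tf
    c,s=np.cos(yaw),np.sin(yaw);return np.c_[c*V[:,0]-s*V[:,1]+x,s*V[:,0]+c*V[:,1]+y,V[:,2]]
                                               ~^^^^^
IndexError: too many indices for array: array is 1-dimensional, but 2 were indexed
```

>>> {"name": "step_arm", "arguments": {"deltas": [[0.0006,-0.001,0.015,0,0,-0.002,1],[0.0006,-0.001,0.028,0,0,-0.002,1],[0.0006,-0.001,0.032,0,0,-0.002,1],[0.0006,-0.001,0.035,0,0,-0.002,1],[0.0006,-0.001,0.038,0,0,-0.002,1],[0.0006,-0.001,0.038,0,0,-0.002,1]]}}

```text
time: 22.4
tool_pos: [0.4314, 0.116, 0.1018]
tool_rot: [-0.0, 0.699, 0.715, -0.0]
contact_force: [-1.2, -0.1, 0.0]
gripper_width: 0.164
```

```bash
python3 - <<'E'
from h import *
st()
b=snap('side','side22')
crop(b,220,150,110,110,5,'pics/e2.png')
E
```

```text
t 22.4 pos [0.4314 0.116  0.1018] yang 0.0221 tilt [-0.0003  0.0002] F [-1.2 -0.1  0. ] M [0.1  0.14 0.04] w 0.164 j6 0.07
```

View pics/e2.png

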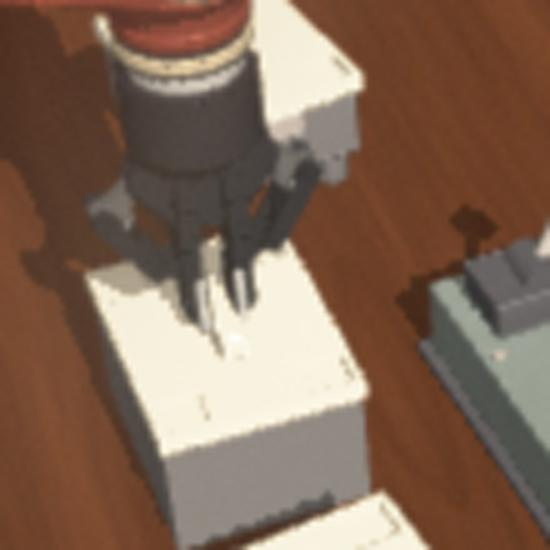

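>>> {"name": "step_arm", "arguments": {"deltas": [[0,0,0.002,0,0,0,1],[0,0,0.004,0,0,0,1],[0,0,0.006,0,0,0,1],[0,0,0.007,0,0,0,1],[0,0,0.007,0,0,0,1]]}}

```text
time: 22.95
tool_pos: [0.4322, 0.1157, 0.1002]
tool_rot: [-0.0, 0.699, 0.715, -0.001]
contact_force: [-17.4, -4.7, 31.8]
gripper_width: 0.16
```

```bash
python3 - <<'E'
from h import *
st()
b=snap('side','side23')
crop(b,220,150,110,110,5,'pics/e2.png')
E
```

```text
t 22.95 pos [0.4322 0.1157 0.1002] yang 0.0225 tilt [-0.0012 -0.0011] F [-17.4  -4.7  31.8] M [-0.41  2.94  0.04] w 0.16 j6 0.07
```

View pics/e2.png

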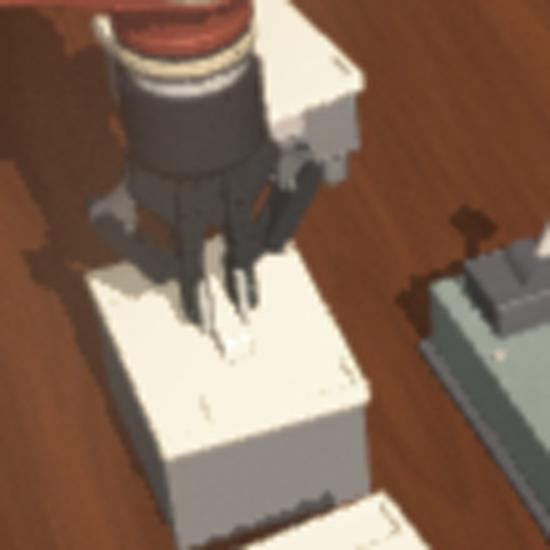

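>>> {"name": "step_arm", "arguments": {"deltas": [[0,0,0.002,0,0,0,1],[0,0,0.002,0,0,0,0.2],[0,0,0.002,0,0,0,0.2],[0,0,0,0,0,0,0.2],[0,0,-0.02,0,0,0,-0.2],[0,0,-0.06,0,0,0,-0.2],[0,0,-0.1,0,0,0,-0.2],[0.05,0,-0.1,0,0,0,-0.2],[0.1,0,-0.1,0,0,0,-0.2],[0.15,0,-0.1,0,0,0,-0.2],[0.15,0,-0.1,0,0,0,-0.2]]}}

```text
time: 24.1
tool_pos: [0.427, 0.2703, 0.1943]
tool_rot: [-0.001, 0.697, 0.717, 0.0]
contact_force: [0.2, -1.7, -0.3]
gripper_width: 0.6
```

```bash
python3 - <<'E'
from h import *
st()
b=snap('side','side24');a=snap('top','top24')
crop(b,220,150,110,110,5,'pics/e2.png')
crop(a,220,250,100,60,6,'pics/e3.png')
for z in (.064,.0655,.068):
  print(z,efit([('side',b,rect(.154,.119,z+.019,'+y+x')+rect(.154,.119,z+.008,'-x-y'))],(.434,.118,1.59)))
print(efit([('side',load('side0'),rect(.150,.115,.072))],(.434,.118,1.59)))
E
```

```text
t 24.1 pos [0.427  0.2703 0.1943] yang 0.0282 tilt [-0.001   0.0015] F [ 0.2 -1.7 -0.3] M [ 0.   -0.01  0.04] w 0.6 j6 0.39
0.064 (array([0.4329788 , 0.12139623, 1.58769217]), 100, np.float64(0.8779360832303205))
0.0655 (array([0.43268541, 0.11978983, 1.58754715]), 100, np.float64(0.851566091136785))
0.068 (array([0.43219982, 0.11706808, 1.58715494]), 100, np.float64(0.8139348017521247))
(array([0.43399725, 0.11896332, 1.59374955]), 90, np.float64(0.2780479306372199))
```

View pics/e2.png

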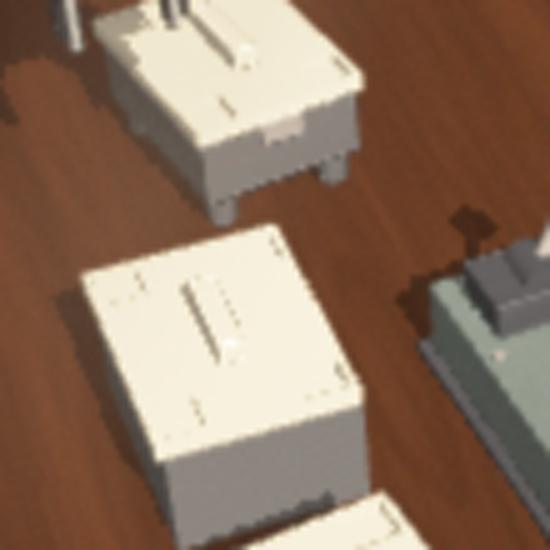

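View pics/e3.png

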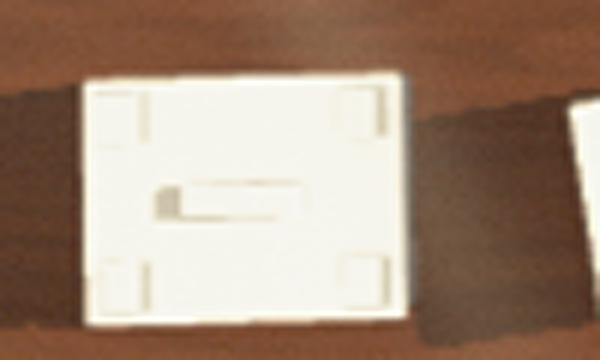

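```bash
python3 - <<'E'
from h import *
b=load('side24');a=load('top24')
def line(n,im,A,B,p,rng=3):
    e=edgepts(n,im,[(A,B)],p,rng);m=np.array([x[1] for x in e])
    v=cv2.fitLine(m.astype(np.float32),cv2.DIST_HUBER,0,.01,.01).ravel();return v,len(m)
def inter(l1,l2):
    (a,b,c,d),(e,f_,g,h)=l1,l2
    t=np.linalg.solve([[a,-e],[b,-f_]],[g-c,h-d]);return np.array([c+a*t[0],d+b*t[0]])
def corners(n,im,sx,sy,z,p,rng=3):
    L={k:line(n,im,*rect(sx,sy,z,k)[0],p,rng)[0] for k in('+x','+y','-x','-y')}
    return {k:inter(L[k[:2]],L[k[2:]]) for k in('+x+y','+x-y','-x-y','-x+y')}
P={}
for n,im,p in(('side',b,(.433,.119,1.59)),('top',a,(.4305,.114,1.59))):
    c=corners(n,im,.154,.119,.083,p);P[n]=c
    for k,v in c.items():
        q=back(n,v,.083)[0];print(n,k,v.round(2),q.round(4))
# triangulate
for k in P['side']:
    A=[];bb=[]
    for n in('side','top'):
        R=np.array(C[n]['R']);t=np.array(C[n]['t']);u=(P[n][k]-[C[n]['cx'],C[n]['cy']])/f(n)
        for i in(0,1): A.append(R[i]-u[i]*R[2]);bb.append(u[i]*t[2]-t[i])
    X=np.linalg.lstsq(np.array(A),np.array(bb),rcond=None)[0];print(k,X.round(4))
E
```

```text
side +x+y [235.19 204.49] [0.3697 0.2013 0.083 ]
side +x-y [274.5  194.14] [0.4914 0.2044 0.083 ]
side -x-y [293.41 229.8 ] [0.4937 0.0324 0.083 ]
side -x+y [251.31 241.9 ] [0.373  0.0293 0.083 ]
top +x+y [233.57 303.85] [0.3666 0.1934 0.083 ]
top +x-y [233.45 262.85] [0.4871 0.1943 0.083 ]
top -x-y [286.33 261.28] [0.4912 0.0381 0.083 ]
top -x+y [287.86 302.3 ] [0.3708 0.0337 0.083 ]
+x+y [0.3679 0.1918 0.0907]
+x-y [0.4878 0.1923 0.0928]
-x-y [0.4932 0.0379 0.0783]
-x+y [0.3721 0.0336 0.0794]
```

```bash
cat >> h.py <<'E'
def line(n,im,A,B,p,rng=3):
    e=edgepts(n,im,[(A,B)],p,rng);m=np.array([x[1] for x in e])
    return cv2.fitLine(m.astype(np.float32),cv2.DIST_HUBER,0,.01,.01).ravel()
def inter(l1,l2):
    (a,b,c,d),(e,f_,g,h)=l1,l2
    t=np.linalg.solve([[a,-e],[b,-f_]],[g-c,h-d]);return np.array([c+a*t[0],d+b*t[0]])
def corners(n,im,sx,sy,z,p,rng=3):
    L={k:line(n,im,*rect(sx,sy,z,k)[0],p,rng) for k in('+x','+y','-x','-y')}
    return {k:inter(L[k[:2]],L[k[2:]]) for k in('+x+y','+x-y','-x-y','-x+y')}
def tri(P):
    out={}
    for k in P['side']:
        A=[];bb=[]
        for n in('side','top'):
            R=np.array(C[n]['R']);t=np.array(C[n]['t']);u=(P[n][k]-[C[n]['cx'],C[n]['cy']])/f(n)
            for i in(0,1): A.append(R[i]-u[i]*R[2]);bb.append(u[i]*t[2]-t[i])
        out[k]=np.linalg.lstsq(np.array(A),np.array(bb),rcond=None)[0]
    return out
E
python3 - <<'E'
from h import *
b=load('side24');a=load('top24');b0=load('side0');a0=load('top0')
for nm,im1,im2,p,z in(('lidontub',b,a,(.4315,.1165,1.59),.083),('A',b,a,(.429,-.1295,1.727),.087),('B0',b0,a0,(.514,.387,1.765),.087),('tub0',b0,a0,(.432,.116,1.59),.072),('lid0',b0,a0,(.5314,-.364,1.5435),.019)):
    sx,sy=(.15,.115) if nm=='tub0' else(.154,.119)
    P={'side':corners('side',im1,sx,sy,z,(p[0]+.002,p[1]+.002,p[2])),'top':corners('top',im2,sx,sy,z,(p[0]-.0015,p[1]-.0015,p[2]))}
    T=tri(P);print(nm,'z',{k:(v*1e3).round(1).tolist() for k,v in T.items()},np.mean(list(T.values()),0).round(4))
E
```

```text
lidontub z {'+x+y': [368.1, 192.1, 90.8], '+x-y': [487.9, 192.0, 93.1], '-x-y': [493.1, 38.1, 77.5], '-x+y': [371.8, 33.6, 79.7]} [0.4302 0.114  0.0853]
A z {'+x+y': [355.6, -63.7, 91.3], '+x-y': [475.5, -44.0, 89.9], '-x-y': [501.1, -199.7, 85.4], '-x+y': [381.7, -218.2, 84.0]} [ 0.4285 -0.1314  0.0877]
B0 z {'+x+y': [436.8, 448.2, 91.8], '+x-y': [555.1, 471.0, 92.6], '-x-y': [589.1, 317.3, 84.8], '-x+y': [470.1, 294.8, 83.8]} [0.5128 0.3828 0.0883]
tub0 z {'+x+y': [373.3, 189.2, 73.8], '+x-y': [488.1, 188.9, 77.1], '-x-y': [490.3, 35.1, 83.6], '-x+y': [374.6, 33.3, 81.9]} [0.4316 0.1116 0.0791]
lid0 z {'+x+y': [471.3, -285.9, 23.8], '+x-y': [593.1, -287.4, 21.8], '-x-y': [588.7, -445.4, 17.7], '-x+y': [468.6, -442.8, 18.0]} [ 0.5304 -0.3654  0.0203]
```

```bash
python3 - <<'E'
from h import *
b=load('side24');crop(b,230,188,70,75,10,'pics/e2.png')
E
```

```text
(no output)
```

View pics/e2.png

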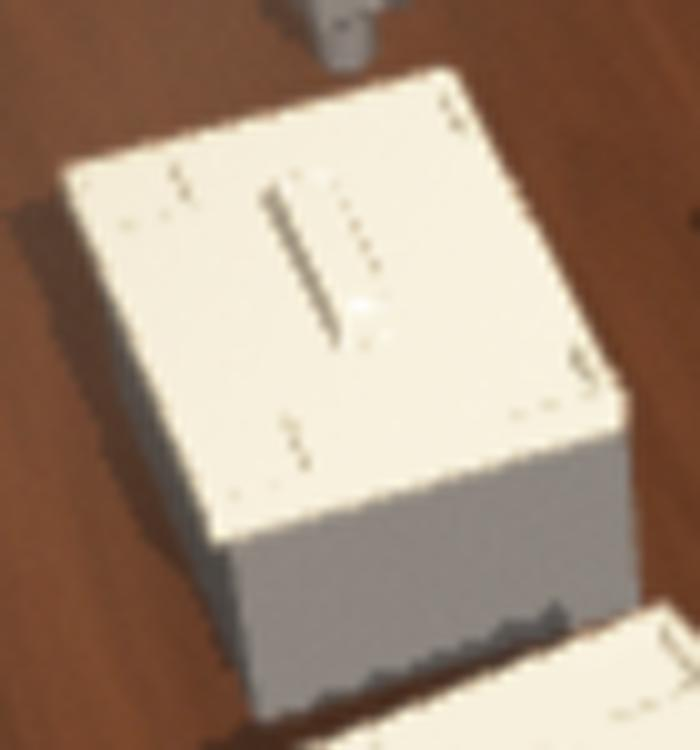

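```bash
python3 - <<'E'
from h import *
st();cmd((.431,.169,.115,.02))
E
```

```text
t 24.2 pos [0.4274 0.2666 0.1939] yang 0.0245 tilt [-0.0013 -0.001 ] F [-0.2 -0.3  0.1] M [-0.01  0.02 -0.01] w 0.598 j6 0.39
[-0.0976, 0.0013, 0.079, -0.0013, 0.001, 0.0045]
```

>>> {"name": "step_arm", "arguments": {"deltas": [[-0.04,0.001,0,0,0,0.0,1],[-0.08,0.001,0,0,0,0,1],[-0.0976,0.001,0.03,0,0,0,1],[-0.0976,0.001,0.06,0,0,0,1],[-0.0976,0.001,0.079,0,0,0,1],[-0.0976,0.001,0.079,0,0,0,1],[-0.0976,0.001,0.079,0,0,0,1],[-0.0976,0.001,0.09,0,0,0,1],[-0.0976,0.001,0.1,0,0,0,1],[-0.0976,0.001,0.103,0,0,0,1],[-0.0976,0.001,0.103,0,0,0,1]]}}

```text
time: 25.3
tool_pos: [0.4323, 0.1685, 0.0944]
tool_rot: [0.001, 0.699, 0.715, 0.0]
contact_force: [-5.4, -3.6, 14.8]
gripper_width: 0.001
```

```bash
python3 - <<'E'
from h import *
st()
E
```

```text
t 25.3 pos [0.4323 0.1685 0.0944] yang 0.0226 tilt [ 0.0012 -0.0004] F [-5.4 -3.6 14.8] M [-0.34  1.01 -0.02] w 0.001 j6 0.19
```

>>> {"name": "step_arm", "arguments": {"deltas": [[0,0,0.003,0,0,0,1],[0,0,0.006,0,0,0,1],[0,0,0.006,0,0,0,1]]}}

```text
time: 25.6
tool_pos: [0.4328, 0.1687, 0.094]
tool_rot: [0.0, 0.699, 0.715, -0.001]
contact_force: [-23.2, -6.5, 47.0]
gripper_width: 0.005
```

```bash
python3 - <<'E'
from h import *
st()
b=snap('side','side25');crop(b,230,188,70,75,10,'pics/e2.png')
E
```

```text
t 25.6 pos [0.4328 0.1687 0.094 ] yang 0.0231 tilt [-0.0011 -0.0013] F [-23.2  -6.5  47. ] M [-1.12  4.02 -0.04] w 0.005 j6 0.19
```

View pics/e2.png

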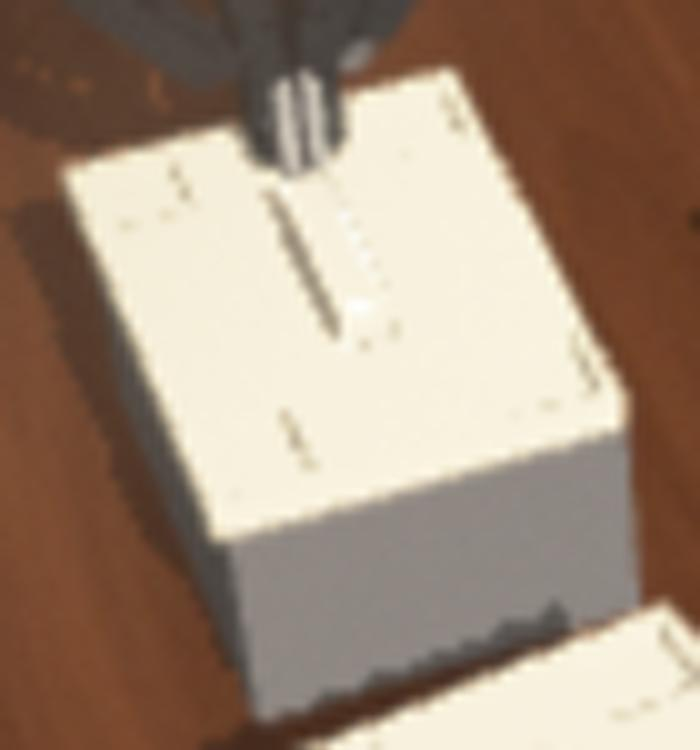

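>>> {"name": "step_arm", "arguments": {"deltas": [[0,0,-0.01,0,0,0,1],[0,0,-0.04,0,0,0,1],[-0.05,0,-0.04,0,0,0,1],[-0.1,0,-0.04,0,0,0,1],[-0.11,0,-0.04,0,0,0,1],[-0.11,0,-0.02,0,0,0,1],[-0.11,0,-0.015,0,0,0,1],[-0.11,0,-0.01,0,0,0,1],[-0.11,0,-0.007,0,0,0,1],[-0.11,0,-0.005,0,0,0,1],[-0.11,0,-0.005,0,0,0,1]]}}

```text
time: 26.75
tool_pos: [0.4338, 0.0589, 0.0917]
tool_rot: [-0.0, 0.699, 0.715, 0.0]
contact_force: [-3.5, 1.0, 4.4]
gripper_width: 0.004
```

```bash
python3 - <<'E'
from h import *
st()
E
```

```text
t 26.75 pos [0.4338 0.0589 0.0917] yang 0.0231 tilt [-0.0002  0.0001] F [-3.5  1.   4.4] M [0.06 0.51 0.02] w 0.004 j6 -0.06
```

```bash
python3 - <<'E'
from h import *
cmd((.431,.114,.15,.02),(.431,.114,.0985,.02))
E
```

```text
[0.0552, -0.0016, -0.0583, -0.0001, -0.0002, 0.0031]
[0.0552, -0.0016, -0.0068, -0.0001, -0.0002, 0.0031]
```

>>> {"name": "step_arm", "arguments": {"deltas": [[0,0,-0.03,0,0,0.003,1],[0.02,-0.0016,-0.058,0,0,0.003,0],[0.055,-0.0016,-0.058,0,0,0.003,0],[0.055,-0.0016,-0.058,0,0,0.003,0],[0.055,-0.0016,-0.058,0,0,0.003,0],[0.055,-0.0016,-0.03,0,0,0.003,0],[0.055,-0.0016,-0.0105,0,0,0.003,0],[0.055,-0.0016,-0.0105,0,0,0.003,0],[0.055,-0.0016,-0.0105,0,0,0.003,0],[0.055,-0.0016,-0.0105,0,0,0.003,1],[0.055,-0.0016,-0.0105,0,0,0.003,1],[0.055,-0.0016,-0.0105,0,0,0.003,1],[0.055,-0.0016,-0.0105,0,0,0.003,1],[0.055,-0.0016,-0.0105,0,0,0.003,1]]}}

```text
time: 28.15
tool_pos: [0.4318, 0.1132, 0.1028]
tool_rot: [0.001, 0.7, 0.714, 0.001]
contact_force: [-1.2, -0.8, 6.0]
gripper_width: 0.16
```

```bash
python3 - <<'E'
from h import *
st()
b=snap('side','side26');crop(b,230,188,70,75,10,'pics/e2.png')
E
```

```text
t 28.15 pos [0.4318 0.1132 0.1028] yang 0.0191 tilt [ 0.0023 -0.0003] F [-1.2 -0.8  6. ] M [-0.22  0.26 -0.02] w 0.16 j6 0.07
```

View pics/e2.png

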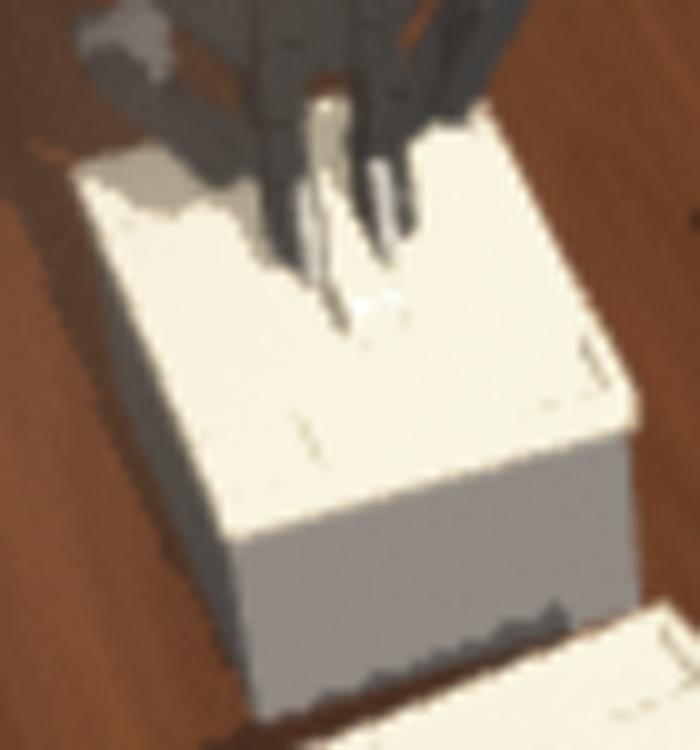

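>>> {"name": "step_arm", "arguments": {"deltas": [[-0.001,0,0.001,0,0,0,1],[-0.002,0,0.002,0,0,0,1],[-0.003,0,0.003,0,0,0,1],[-0.004,0,0.004,0,0,0,1],[-0.004,0,0.004,0,0,0,1]]}}

```text
time: 28.7
tool_pos: [0.432, 0.113, 0.1026]
tool_rot: [-0.003, 0.7, 0.714, 0.004]
contact_force: [-13.6, 11.9, 26.8]
gripper_width: 0.164
```

```bash
python3 - <<'E'
from h import *
st()
b=snap('side','side27');crop(b,230,188,70,75,10,'pics/e2.png')
E
```

```text
t 28.7 pos [0.432  0.113  0.1026] yang 0.0188 tilt [0.0008 0.0091] F [-13.6  11.9  26.8] M [2.05 2.35 0.05] w 0.164 j6 0.06
```

View pics/e2.png

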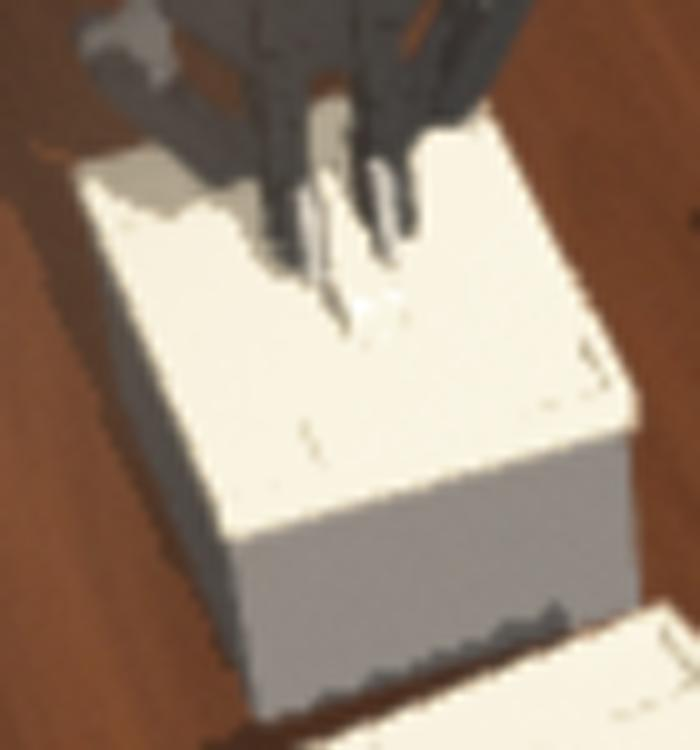

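>>> {"name": "step_arm", "arguments": {"deltas": [[0.004,0,-0.006,0,0,0,1],[0.004,0,-0.012,0,0,0,1],[0.004,0,-0.018,0,0,0,1],[0.004,0,-0.018,0,0,0,1],[0.004,0,-0.018,0,0,0,1]]}}

```text
time: 29.25
tool_pos: [0.4306, 0.1131, 0.1148]
tool_rot: [-0.0, 0.7, 0.714, -0.0]
contact_force: [-1.1, 0.9, -1.7]
gripper_width: 0.16
```

```bash
python3 - <<'E'
from h import *
st()
b=snap('side','side28');crop(b,230,188,70,75,10,'pics/e2.png')
E
```

```text
t 29.25 pos [0.4306 0.1131 0.1148] yang 0.0187 tilt [-0.0005 -0.0002] F [-1.1  0.9 -1.7] M [-0.02 -0.   -0.01] w 0.16 j6 0.07
```

View pics/e2.png

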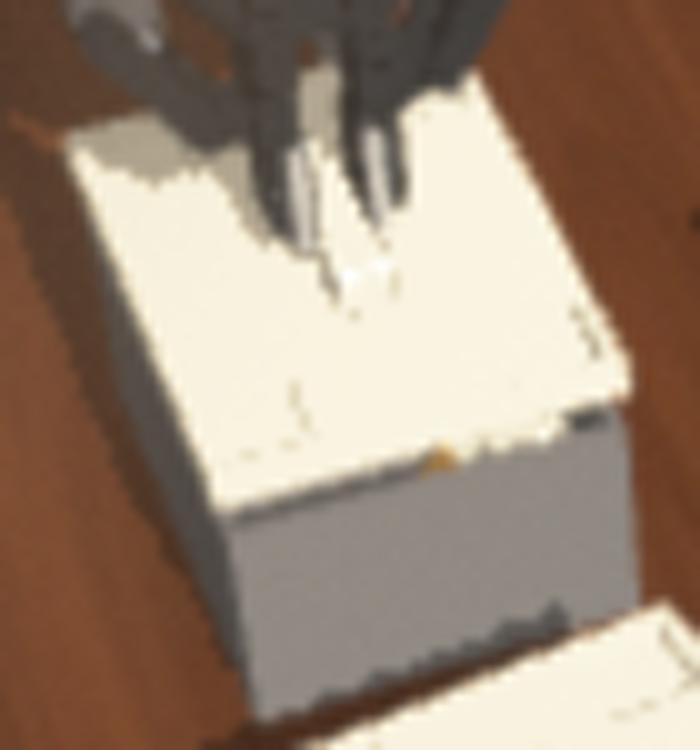

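>>> {"name": "step_arm", "arguments": {"deltas": [[0,0,-0.04,0,0,0,1],[0,0,-0.08,0,0,0,1],[0.05,0,-0.1,0,0,0,1],[0.1,0,-0.1,0,0,0,1],[0.15,0,-0.1,0,0,0,1],[0.2,0,-0.1,0,0,0,1],[0.2,0,-0.1,0,0,0,1],[0.2,0,-0.1,0,0,0,1]]}}

```text
time: 30.1
tool_pos: [0.4264, 0.314, 0.2142]
tool_rot: [-0.0, 0.699, 0.715, -0.001]
contact_force: [0.6, -0.3, -0.7]
gripper_width: 0.161
```

```bash
python3 - <<'E'
from h import *
st()
b=snap('side','side29');crop(b,230,188,70,75,8,'pics/e2.png')
a=snap('top','top29');crop(a,230,255,70,55,8,'pics/e3.png')
E
```

```text
t 30.1 pos [0.4264 0.314  0.2142] yang 0.0215 tilt [-0.0017 -0.0014] F [ 0.6 -0.3 -0.7] M [-0.01  0.01 -0.04] w 0.161 j6 0.47
```

View pics/e2.png

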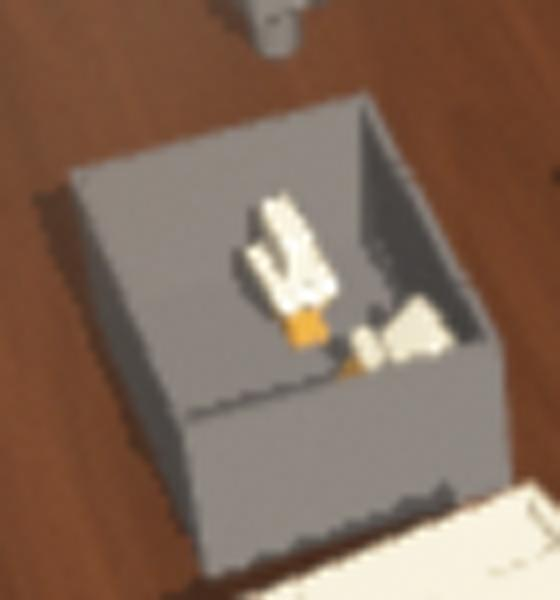

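View pics/e3.png

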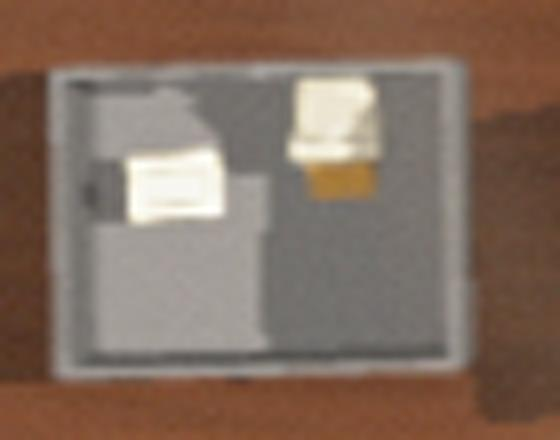

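View pics/top29.png

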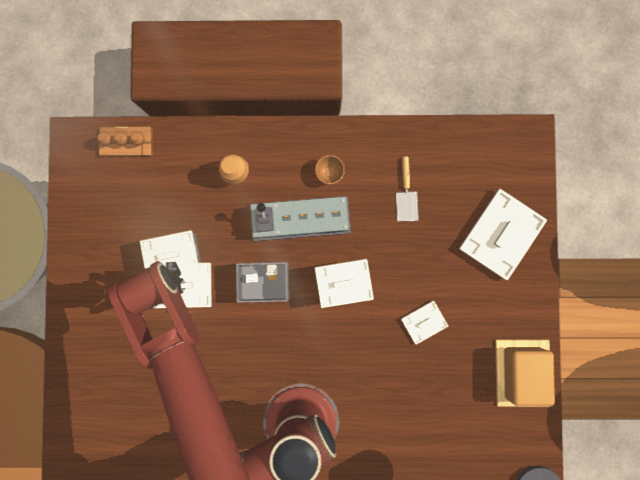

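```bash
python3 - <<'E'
from h import *
for nm in ('29','0'):
  a=load('top'+nm);b=load('side'+nm)
  for n,im,p0 in(('top',a,(.4305,.1137,1.592)),('side',b,(.434,.1185,1.592))):
    c=corners(n,im,.150,.115,.072,p0,2.5)
    q={k:back(n,v,.072)[0] for k,v in c.items()};print(nm,n,np.mean(list(q.values()),0).round(4),{k:(v[:2]*1e3).round(1).tolist() for k,v in q.items()})
  print(fit({'top':a},TUB,(.4305,.1137,1.592),grey,margin=8))
a=load('top24')
TL=[boxv(.150,.115,0,.072),boxv(.154,.119,.072,.083),boxv(.06,.016,.083,.099)]
print('lid24 sil',fit({'top':a},TL,(.4305,.1137,1.592),grey,margin=8))
print('lid24 white',fit({'top':a},LID(.072),(.4305,.1137,1.592),white,margin=8))
E
```

```text
29 top [0.4301 0.1125 0.072 ] {'+x+y': [372.5, 187.2], '+x-y': [487.6, 191.6], '-x-y': [488.0, 35.6], '-x+y': [372.3, 35.4]}
29 side [0.4341 0.1195 0.072 ] {'+x+y': [374.2, 191.5], '+x-y': [490.8, 194.3], '-x-y': [494.1, 48.7], '-x+y': [377.4, 43.4]}
(array([0.43035892, 0.11340224, 1.59018667]), np.float64(52.28229623221838))
0 top [0.4305 0.1125 0.072 ] {'+x+y': [372.6, 188.5], '+x-y': [486.4, 191.0], '-x-y': [490.6, 36.1], '-x+y': [372.4, 34.3]}
0 side [0.4341 0.1193 0.072 ] {'+x+y': [374.1, 191.4], '+x-y': [490.5, 194.5], '-x-y': [494.3, 47.4], '-x+y': [377.6, 43.8]}
(array([0.43038161, 0.11361577, 1.59407485]), np.float64(13.503845636293732))
lid24 sil (array([0.42856663, 0.11496835, 1.5902758 ]), np.float64(55.2539955786236))
lid24 white (array([0.42854895, 0.11575922, 1.59527353]), np.float64(21.462089394570466))
```

```bash
python3 - <<'E'
from h import *
st();cmd((.432,.111,.214,.0215),(.432,.111,.117,.0215))
E
```

```text
t 30.2 pos [0.4268 0.3124 0.2145] yang 0.0184 tilt [-0.001  -0.0012] F [-0.4 -1.1 -2.4] M [-0.04 -0.04 -0.04] w 0.162 j6 0.47
[-0.2015, 0.0014, 0.0007, -0.0011, 0.0012, -0.0031]
[-0.2013, 0.0015, 0.0977, -0.0011, 0.0012, -0.0031]
```

>>> {"name": "step_arm", "arguments": {"deltas": [[-0.05,0,0,0,0,-0.003,1],[-0.1,0,0,0,0,-0.003,1],[-0.15,0.001,0,0,0,-0.003,1],[-0.19,0.0014,0,0,0,-0.003,1],[-0.2015,0.0014,0,0,0,-0.003,1],[-0.2015,0.0014,0.04,0,0,-0.003,1],[-0.2015,0.0014,0.08,0,0,-0.003,1],[-0.2015,0.0014,0.095,0,0,-0.003,1],[-0.2015,0.0014,0.095,0,0,-0.003,1],[-0.2015,0.0014,0.095,0,0,-0.003,1],[-0.2015,0.0014,0.095,0,0,-0.003,1]]}}

```text
time: 31.3
tool_pos: [0.4335, 0.1118, 0.1222]
tool_rot: [0.001, 0.699, 0.715, 0.001]
contact_force: [0.3, 0.8, -2.3]
gripper_width: 0.161
```

```bash
python3 - <<'E'
from h import *
st();cmd((.432,.111,.1,.0215))
b=snap('side','side30');crop(b,230,178,70,85,8,'pics/e2.png')
E
```

```text
t 31.3 pos [0.4335 0.1118 0.1222] yang 0.0216 tilt [0.0034 0.0003] F [ 0.3  0.8 -2.3] M [ 0.01  0.02 -0.02] w 0.161 j6 0.06
[-0.0008, -0.0016, 0.0222, 0.0034, -0.0003, 0.0001]
```

View pics/e2.png

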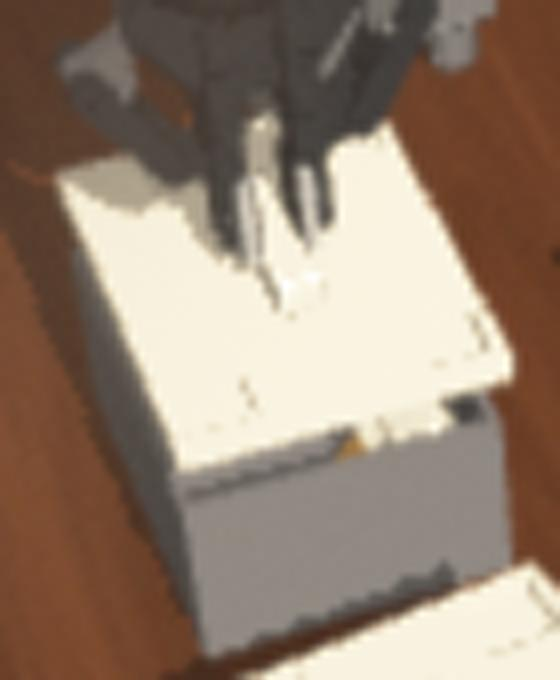

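>>> {"name": "step_arm", "arguments": {"deltas": [[-0.0008,-0.0013,0.008,0,0,0,1],[-0.0008,-0.0013,0.014,0,0,0,1],[-0.0008,-0.0013,0.017,0,0,0,1],[-0.0008,-0.0013,0.02,0,0,0,1],[-0.0008,-0.0013,0.022,0,0,0,1],[-0.0008,-0.0013,0.024,0,0,0,1],[-0.0008,-0.0013,0.024,0,0,0,1]]}}

```text
time: 32.05
tool_pos: [0.4308, 0.1113, 0.1007]
tool_rot: [-0.001, 0.699, 0.715, -0.001]
contact_force: [-17.5, -1.6, 27.5]
gripper_width: 0.164
```

```bash
python3 - <<'E'
from h import *
st()
b=snap('side','side31');crop(b,230,178,70,85,8,'pics/e2.png')
E
```

```text
t 32.05 pos [0.4308 0.1113 0.1007] yang 0.0226 tilt [-0.0038 -0.0004] F [-17.5  -1.6  27.5] M [-0.36  2.96 -0.03] w 0.164 j6 0.06
```

View pics/e2.png

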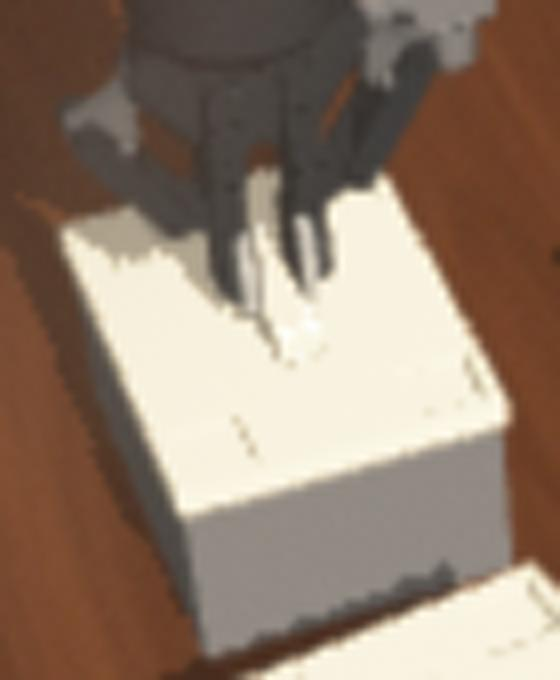

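>>> {"name": "step_arm", "arguments": {"deltas": [[0,0,-0.003,0,0,0,1],[0,0,-0.005,0,0,0,1],[0,0,-0.005,0,0,0,0.2],[0,0,-0.005,0,0,0,0.2],[0,0,-0.02,0,0,0,0.2],[0,0,-0.06,0,0,0,0.2],[0,0,-0.1,0,0,0,-0.2],[0.05,0,-0.1,0,0,0,-0.2],[0.1,0,-0.1,0,0,0,-0.2],[0.15,0,-0.1,0,0,0,-0.2],[0.15,0,-0.1,0,0,0,-0.2]]}}

```text
time: 33.2
tool_pos: [0.4267, 0.2654, 0.1958]
tool_rot: [-0.001, 0.697, 0.717, 0.0]
contact_force: [-0.1, -0.9, -0.1]
gripper_width: 0.597
```

```bash
python3 - <<'E'
from h import *
st()
b=snap('side','side32');a=snap('top','top32')
crop(b,230,188,70,75,8,'pics/e2.png')
p=(.4315,.1165,1.59);z=.083
P={'side':corners('side',b,.154,.119,z,(p[0]+.002,p[1]+.002,p[2])),'top':corners('top',a,.154,.119,z,(p[0]-.0015,p[1]-.0015,p[2]))}
T=tri(P);print('z',{k:(v*1e3).round(1).tolist() for k,v in T.items()},np.mean(list(T.values()),0).round(4))
print('lid white',fit({'top':a},LID(.072),(.4305,.1137,1.592),white,margin=8))
E
```

```text
t 33.2 pos [0.4267 0.2654 0.1958] yang 0.0283 tilt [-0.0009  0.0016] F [-0.1 -0.9 -0.1] M [-0.04  0.01 -0.  ] w 0.597 j6 0.38Traceback (most recent call last):
  File "<stdin>", line 6, in <module>
  File "h.py", line 110, in corners
    L={k:line(n,im,*rect(sx,sy,z,k)[0],p,rng) for k in('+x','+y','-x','-y')}
         ~~~~^^^^^^^^^^^^^^^^^^^^^^^^^^^^^^^^
  File "h.py", line 105, in line
    return cv2.fitLine(m.astype(np.float32),cv2.DIST_HUBER,0,.01,.01).ravel()
           ~~~~~~~~~~~^^^^^^^^^^^^^^^^^^^^^^^^^^^^^^^^^^^^^^^^^^^^^^^
cv2.error: OpenCV(4.12.0) /io/opencv/modules/imgproc/src/linefit.cpp:618: error: (-215:Assertion failed) npoints2 >= 0 || npoints3 >= 0 in function 'fitLine'
```

View pics/e2.png

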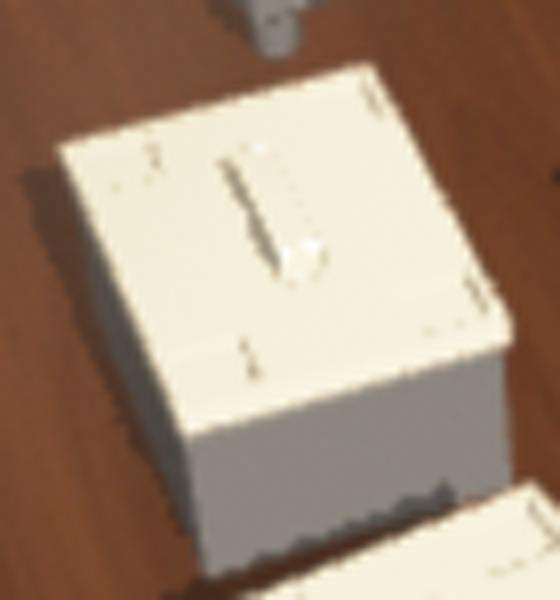

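```bash
python3 - <<'E'
from h import *
b=load('side32');a=load('top32')
print('lid white',fit({'top':a},LID(.072),(.4305,.1137,1.592),white,margin=8))
p=(.4318,.1145,1.59);z=.083
for ds in (0,-.003):
  try:
    P={'side':corners('side',b,.154,.119,z,(p[0]+.002,p[1]+.002+ds,p[2]),4),'top':corners('top',a,.154,.119,z,(p[0]-.0015,p[1]-.0015,p[2]),4)}
    T=tri(P);print('z',{k:(v*1e3).round(1).tolist() for k,v in T.items()},np.mean(list(T.values()),0).round(4))
  except Exception as e: print(e)
cmd((.431,.167,.115,.02))
E
```

```text
lid white (array([0.43163607, 0.1133303 , 1.58762675]), np.float64(10.338969236992181))
z {'+x+y': [370.9, 189.9, 86.6], '+x-y': [490.9, 189.9, 88.7], '-x-y': [496.1, 34.5, 78.7], '-x+y': [375.1, 34.6, 76.6]} [0.4332 0.1122 0.0827]
z {'+x+y': [370.7, 189.9, 86.7], '+x-y': [490.8, 189.9, 89.0], '-x-y': [496.1, 34.5, 78.8], '-x+y': [375.1, 34.6, 76.4]} [0.4332 0.1122 0.0827]
[-0.0947, 0.0017, 0.0806, -0.0012, 0.0009, 0.0046]
```

>>> {"name": "step_arm", "arguments": {"deltas": [[-0.04,0.001,0,0,0,0.0,1],[-0.08,0.001,0,0,0,0,1],[-0.0955,0.001,0.03,0,0,0,1],[-0.0955,0.001,0.06,0,0,0,1],[-0.0955,0.001,0.08,0,0,0,1],[-0.0955,0.001,0.08,0,0,0,1],[-0.0955,0.001,0.09,0,0,0,1],[-0.0955,0.001,0.1,0,0,0,1],[-0.0955,0.001,0.104,0,0,0,1],[-0.0955,0.001,0.106,0,0,0,1],[-0.0955,0.001,0.106,0,0,0,1]]}}

```text
time: 34.4
tool_pos: [0.4311, 0.1656, 0.091]
tool_rot: [0.0, 0.699, 0.715, 0.0]
contact_force: [-1.7, -0.4, 3.4]
gripper_width: 0.005
```

```bash
python3 - <<'E'
from h import *
st();cmd((.474,.113,.0915,.02))
E
```

```text
t 34.4 pos [0.4311 0.1656 0.091 ] yang 0.0224 tilt [ 0.0005 -0.0001] F [-1.7 -0.4  3.4] M [-0.2   0.34 -0.02] w 0.005 j6 0.18
[-0.0536, 0.0417, -0.0004, 0.0005, 0.0001, 0.0024]
```

>>> {"name": "step_arm", "arguments": {"deltas": [[0,0,-0.03,0,0,0,1],[-0.03,0.02,-0.04,0,0,0,1],[-0.054,0.041,-0.04,0,0,0,1],[-0.054,0.041,-0.04,0,0,0,1],[-0.054,0.041,-0.015,0,0,0,1],[-0.054,0.041,-0.005,0,0,0,1],[-0.054,0.041,0,0,0,0,1],[-0.054,0.041,0.0015,0,0,0,1],[-0.054,0.041,0.0015,0,0,0,1]]}}

```text
time: 35.3
tool_pos: [0.472, 0.1128, 0.0911]
tool_rot: [-0.001, 0.699, 0.715, -0.002]
contact_force: [-9.7, -3.0, 15.4]
gripper_width: 0.003
```

```bash
python3 - <<'E'
from h import *
st()
E
```

```text
t 35.3 pos [0.472  0.1128 0.0911] yang 0.0232 tilt [-0.0037 -0.001 ] F [-9.7 -3.  15.4] M [-0.38  1.82  0.01] w 0.003 j6 0.06
```

```bash
python3 - <<'E'
from h import *
cmd((.4315,.113,.0995,.0185))
E
```

```text
[0.0012, -0.0406, -0.0083, -0.0037, 0.0009, 0.0048]
```

>>> {"name": "step_arm", "arguments": {"deltas": [[0,0,-0.03,0,0,0.003,1],[0,-0.02,-0.05,0,0,0.003,0],[0,-0.041,-0.05,0,0,0.003,0],[0,-0.041,-0.05,0,0,0.003,0],[0,-0.041,-0.03,0,0,0.003,0],[0,-0.041,-0.012,0,0,0.003,0],[0,-0.041,-0.012,0,0,0.003,0],[0,-0.041,-0.012,0,0,0.003,0.4],[0,-0.041,-0.012,0,0,0.003,0.7],[0,-0.041,-0.012,0,0,0.003,0.7],[0,-0.041,-0.012,0,0,0.003,0.7],[0,-0.041,-0.012,0,0,0.003,0.7]]}}

```text
time: 36.5
tool_pos: [0.4325, 0.1117, 0.1017]
tool_rot: [0.0, 0.7, 0.714, 0.001]
contact_force: [-2.7, 1.0, 3.7]
gripper_width: 0.163
```

```bash
python3 - <<'E'
from h import *
st()
E
```

```text
t 36.5 pos [0.4325 0.1117 0.1017] yang 0.019 tilt [0.0014 0.0004] F [-2.7  1.   3.7] M [0.12 0.3  0.02] w 0.163 j6 0.07
```

>>> {"name": "step_arm", "arguments": {"deltas": [[0,0,0,0,0,0,0],[0,0,-0.02,0,0,0,-1],[0,0,-0.045,0,0,-0.3,-1],[0,0,-0.045,0,0,-1.571,-1],[0,0,-0.045,0,0,-1.571,-1],[0,0,-0.045,0,0,-1.571,-1],[0,0,-0.045,0,0,-1.571,-1],[0,0,-0.045,0,0,-1.571,-1],[0,0,-0.045,0,0,-1.571,-1],[0,0,-0.045,0,0,-1.571,-1],[0,0,-0.045,0,0,-1.571,-1],[0,0,-0.045,0,0,-1.571,-1],[0,0,-0.045,0,0,-1.571,-1],[0,0,-0.045,0,0,-1.571,-1],[0,0,-0.02,0,0,-1.571,-1],[0,0,0.006,0,0,-1.571,-1],[0,0,0.006,0,0,-1.571,-1],[0,0,0.006,0,0,-1.571,-1]]}}

```text
time: 38.3
tool_pos: [0.4317, 0.1115, 0.0947]
tool_rot: [-0.0, -0.009, 1.0, -0.0]
contact_force: [0.5, 0.8, 0.5]
gripper_width: 1.0
```

>>> {"name": "step_arm", "arguments": {"deltas": [[0,0,0,0,0,0,-0.7],[0,0,0,0,0,0,-0.5],[0,0,0,0,0,0,-0.3],[0,0,0,0,0,0,-0.2],[0,0,0,0,0,0,-0.2],[0,0,0,0,0,0,-0.2]]}}

```text
time: 38.9
tool_pos: [0.4331, 0.1118, 0.0971]
tool_rot: [0.001, -0.01, 1.0, 0.0]
contact_force: [-2.4, -0.4, 6.8]
gripper_width: 0.673
```

```bash
python3 - <<'E'
from h import *
st()
b=snap('side','side33');crop(b,230,188,70,75,8,'pics/e2.png')
E
```

```text
t 38.9 pos [0.4331 0.1118 0.0971] yang 1.59 tilt [0.0025 0.0005] F [-2.4 -0.4  6.8] M [0.03 0.42 0.  ] w 0.673 j6 -1.5
```

View pics/e2.png

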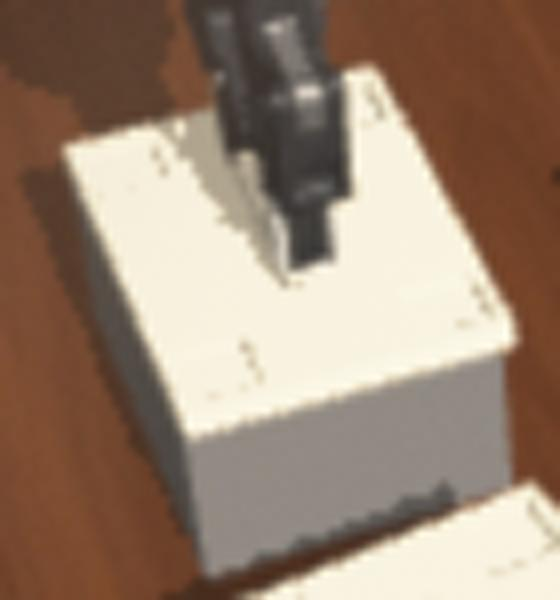

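>>> {"name": "step_arm", "arguments": {"deltas": [[0,0,0,0,0,0,-0.6],[0,0,0,0,0,0,-1],[0,0,-0.02,0,0,0,-1],[0,0,-0.06,0,0,0,-1],[0.0,0,-0.1,0,0,0,-1],[0,0,-0.12,0,0,0,-1],[0,0.05,-0.12,0,0,0,-1],[0,0.1,-0.12,0,0,0,-1],[0,0.15,-0.12,0,0,0,-1],[0,0.15,-0.12,0,0,0,-1]]}}

```text
time: 39.95
tool_pos: [0.4281, 0.2659, 0.2147]
tool_rot: [-0.0, -0.013, 1.0, 0.001]
contact_force: [0.5, -0.7, 0.1]
gripper_width: 1.0
```

```bash
python3 - <<'E'
from h import *
st()
b=snap('side','side34');a=snap('top','top34')
print('lid top',fit({'top':a},LID(.072),(.4305,.1137,1.592),white,margin=8))
print('lid side',fit({'side':b},LID(.072),(.434,.116,1.592),white,margin=8))
pA=fit({'top':a},LID(.076),(.427,-.1307,1.729),white,margin=8);print('A top',pA)
pA=fit({'side':b},LID(.076),(.431,-.128,1.729),white,margin=8);print('A side',pA)
E
```

```text
t 39.95 pos [0.4281 0.2659 0.2147] yang 1.5963 tilt [-0.0005  0.0016] F [ 0.5 -0.7  0.1] M [ 0.   -0.05 -0.04] w 1.0 j6 -1.19
lid top (array([0.43271465, 0.11146785, 1.59324524]), np.float64(12.079089788916654))
lid side (array([0.43658761, 0.1153882 , 1.59397667]), np.float64(24.78134872298048))
A top (array([ 0.42713236, -0.1309465 ,  1.7266246 ]), np.float64(12.936340066320646))
A side (array([ 0.43128404, -0.1278837 ,  1.72394384]), np.float64(78.56550504773804))
```

View pics/top34.png

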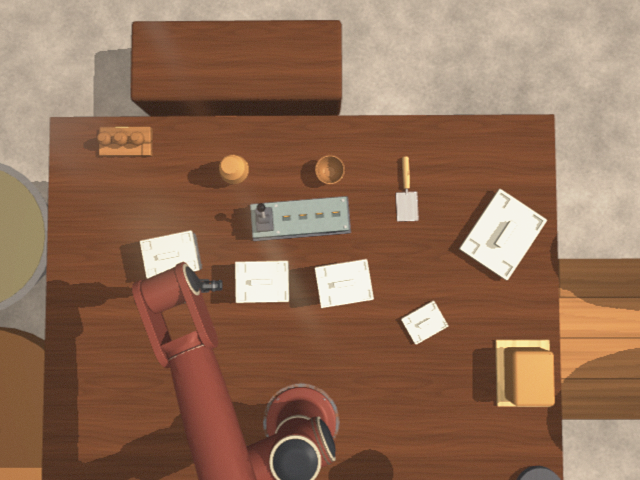

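```bash
python3 - <<'E'
from h import *
cmd((.427,-.131,.215,1.726),(.427,-.131,.0985,1.726))
E
```

```text
[0.0101, -0.3932, -0.0003, -0.0008, -0.0007, -0.1335]
[0.01, -0.3931, 0.1162, -0.0008, -0.0007, -0.1335]
```

>>> {"name": "step_arm", "arguments": {"deltas": [[0,-0.05,0,0,0,0,-1],[0,-0.1,0,0,0,-0.03,-1],[0,-0.15,0,0,0,-0.06,-1],[0.003,-0.2,0,0,0,-0.1,-1],[0.006,-0.25,0,0,0,-0.13,-1],[0.01,-0.3,0,0,0,-0.133,-1],[0.01,-0.35,0,0,0,-0.133,-1],[0.01,-0.39,0,0,0,-0.133,-1],[0.01,-0.39,0.04,0,0,-0.133,-1],[0.01,-0.39,0.07,0,0,-0.133,-1],[0.01,-0.39,0.07,0,0,-0.133,-1],[0.01,-0.39,0.07,0,0,-0.133,-1],[0.01,-0.39,0.07,0,0,-0.133,-1]]}}

```text
time: 41.35
tool_pos: [0.4274, -0.1294, 0.1469]
tool_rot: [0.001, -0.076, 0.997, -0.001]
contact_force: [0.4, 0.3, 0.9]
gripper_width: 0.999
```

```bash
python3 - <<'E'
from h import *
st();cmd((.427,-.131,.0985,1.726))
b=snap('side','side35');crop(b,240,230,100,100,6,'pics/e2.png')
E
```

```text
t 41.35 pos [ 0.4274 -0.1294  0.1469] yang 1.7226 tilt [ 0.003  -0.0016] F [0.4 0.3 0.9] M [-0.    0.03 -0.02] w 0.999 j6 -2.18
[0.0008, -0.0015, 0.0484, -0.0021, 0.0027, -0.0034]
```

View pics/e2.png

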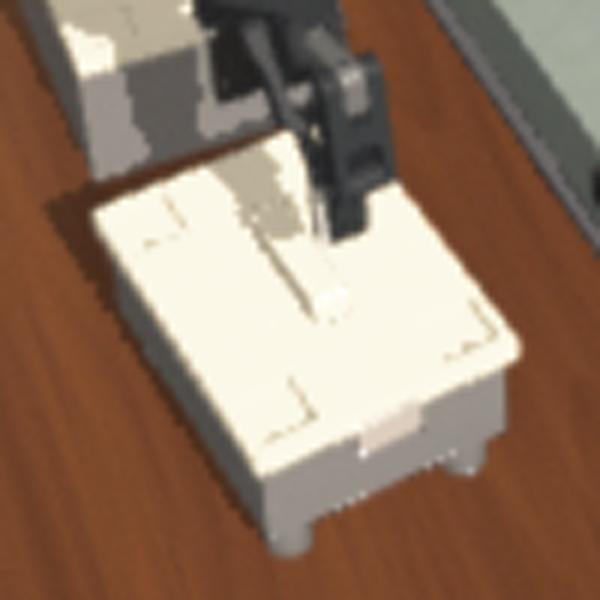

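Lower, squeeze lengthwise to centre.

>>> {"name": "step_arm", "arguments": {"deltas": [[0,-0.0012,0.03,0,0,-0.0034,-1],[0,-0.0012,0.047,0,0,-0.0034,-1],[0,-0.0012,0.047,0,0,-0.0034,-1],[0,-0.0012,0.047,0,0,-0.0034,-0.6],[0,-0.0012,0.047,0,0,-0.0034,-0.4],[0,-0.0012,0.047,0,0,-0.0034,-0.3],[0,-0.0012,0.047,0,0,-0.0034,-0.2],[0,-0.0012,0.047,0,0,-0.0034,-0.2],[0,-0.0012,0.047,0,0,-0.0034,-0.2]]}}

```text
time: 42.3
tool_pos: [0.4282, -0.1306, 0.1006]
tool_rot: [0.002, -0.078, 0.997, -0.001]
contact_force: [-1.8, 1.1, 6.4]
gripper_width: 0.672
```

```bash
python3 - <<'E'
from h import *
st()
E
```

```text
t 42.3 pos [ 0.4282 -0.1306  0.1006] yang 1.7266 tilt [ 0.0033 -0.0019] F [-1.8  1.1  6.4] M [-0.    0.35  0.02] w 0.672 j6 -2.19
```

>>> {"name": "step_arm", "arguments": {"deltas": [[0,0,0,0,0,0,-0.6],[0,0,0,0,0,0,-1],[0,0,-0.02,0,0,0,-1],[0,0,-0.045,0,0,0.2,-1],[0,0,-0.045,0,0,1.571,-1],[0,0,-0.045,0,0,1.571,-1],[0,0,-0.045,0,0,1.571,-1],[0,0,-0.045,0,0,1.571,-1],[0,0,-0.045,0,0,1.571,-1],[0,0,-0.045,0,0,1.571,-1],[0,0,-0.045,0,0,1.571,-1],[0,0,-0.045,0,0,1.571,-1],[0,0,-0.045,0,0,1.571,-1],[0,0,-0.045,0,0,1.571,0],[0,0,-0.045,0,0,1.571,0],[0,0,-0.045,0,0,1.571,0]]}}

```text
time: 43.9
tool_pos: [0.4267, -0.1298, 0.1427]
tool_rot: [0.0, 0.649, 0.76, 0.0]
contact_force: [-0.4, -1.0, -0.6]
gripper_width: 0.52
```

```bash
python3 - <<'E'
from h import *
st();cmd((.4275,-.131,.099,.1555))
E
```

```text
t 43.9 pos [ 0.4267 -0.1298  0.1427] yang 0.157 tilt [ 0.0001 -0.    ] F [-0.4 -1.  -0.6] M [-0.04 -0.01  0.01] w 0.52 j6 -0.62
[-0.0013, 0.0006, 0.0437, 0.0001, 0.0, 0.0015]
```

>>> {"name": "step_arm", "arguments": {"deltas": [[-0.0006,0,0.025,0,0,0.001,0],[-0.0006,0,0.0437,0,0,0.001,0],[-0.0006,0,0.0437,0,0,0.001,0],[-0.0006,0,0.0437,0,0,0.001,0.4],[-0.0006,0,0.0437,0,0,0.001,1],[-0.0006,0,0.0437,0,0,0.001,1],[-0.0006,0,0.0437,0,0,0.001,1],[-0.0006,0,0.0437,0,0,0.001,1]]}}

```text
time: 44.7
tool_pos: [0.4273, -0.1308, 0.1004]
tool_rot: [0.001, 0.65, 0.76, -0.0]
contact_force: [-4.3, -0.0, 5.5]
gripper_width: 0.164
```

```bash
python3 - <<'E'
from h import *
st()
E
```

```text
t 44.7 pos [ 0.4273 -0.1308  0.1004] yang 0.1546 tilt [ 0.0009 -0.001 ] F [-4.3 -0.   5.5] M [0.01 0.57 0.05] w 0.164 j6 -0.62
```

>>> {"name": "step_arm", "arguments": {"deltas": [[0,0,-0.01,0,0,0,1],[0,0,-0.03,0,0,0,1],[0,0,-0.06,0,0,0,1],[0,0,-0.1,0,0,0,1],[0,0,-0.14,0,0,0,1],[0,0,-0.15,0,0,0,1],[0,0,-0.15,0,0,0,1],[0,0,-0.15,0,0,0,1]]}}

```text
time: 45.5
tool_pos: [0.4258, -0.1299, 0.2465]
tool_rot: [-0.002, 0.65, 0.76, -0.0]
contact_force: [-0.4, 0.3, -4.6]
gripper_width: 0.164
```

```bash
python3 - <<'E'
from h import *
st();cmd((.4326,.1117,.25,.019))
b=snap('side','side36');crop(b,240,150,120,130,5,'pics/e2.png')
E
```

```text
t 45.5 pos [ 0.4258 -0.1299  0.2465] yang 0.1544 tilt [-0.0032  0.0018] F [-0.4  0.3 -4.6] M [ 0.01 -0.   -0.03] w 0.164 j6 -0.62
[0.2377, 0.0438, -0.0031, -0.0031, -0.002, 0.1354]
```

View pics/e2.png

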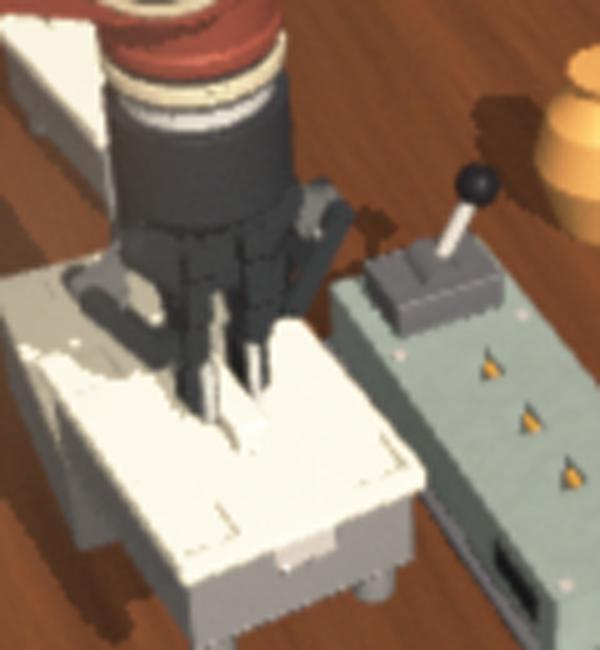

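>>> {"name": "step_arm", "arguments": {"deltas": [[0.03,0.01,-0.004,0,0,0.03,1],[0.07,0.02,-0.004,0,0,0.06,1],[0.11,0.03,-0.004,0,0,0.1,1],[0.15,0.035,-0.004,0,0,0.135,1],[0.19,0.0435,-0.004,0,0,0.135,1],[0.22,0.0435,-0.004,0,0,0.135,1],[0.2375,0.0435,-0.004,0,0,0.135,1],[0.2375,0.0435,-0.004,0,0,0.135,1],[0.2375,0.0435,-0.004,0,0,0.135,1],[0.2375,0.0435,0.025,0,0,0.135,1],[0.2375,0.0435,0.04,0,0,0.135,1],[0.2375,0.0435,0.04,0,0,0.135,1],[0.2375,0.0435,0.04,0,0,0.135,1],[0.2375,0.0435,0.04,0,0,0.135,1]]}}

```text
time: 46.95
tool_pos: [0.4339, 0.1107, 0.2102]
tool_rot: [0.001, 0.7, 0.714, 0.001]
contact_force: [-0.1, 0.6, -4.1]
gripper_width: 0.164
```

```bash
python3 - <<'E'
from h import *
st();cmd((.4326,.1117,.19,.019))
b=snap('side','side37');crop(b,210,140,120,130,5,'pics/e2.png')
a=snap('top','top37');crop(a,220,250,80,60,7,'pics/e3.png')
E
```

```text
t 46.95 pos [0.4339 0.1107 0.2102] yang 0.0188 tilt [0.0017 0.0001] F [-0.1  0.6 -4.1] M [ 0.01 -0.06  0.08] w 0.164 j6 0.06
[0.001, -0.0013, 0.0202, 0.0017, -0.0001, -0.0002]
```

View pics/e2.png

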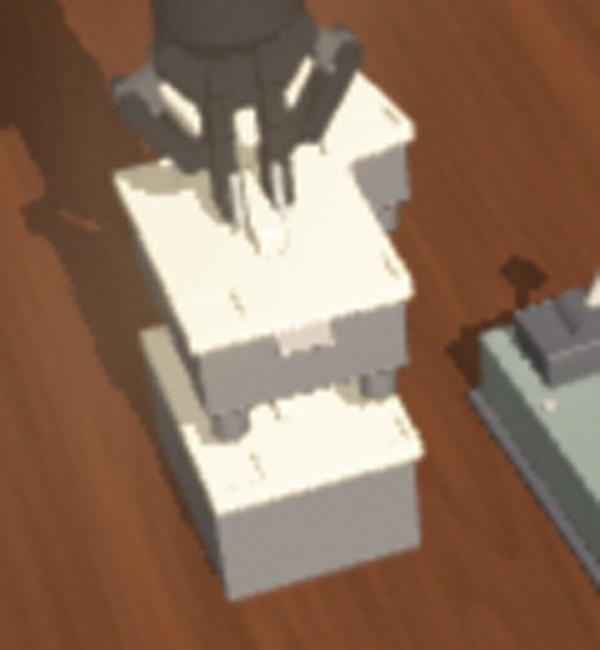

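View pics/e3.png

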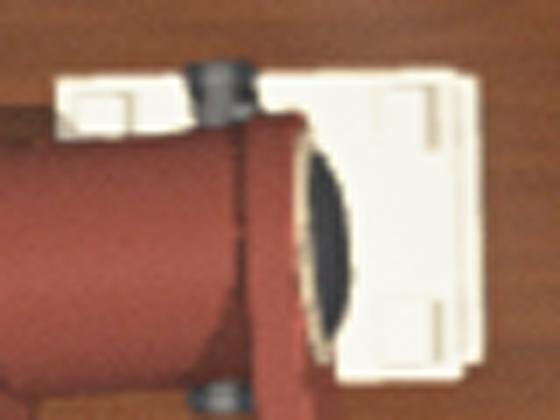

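>>> {"name": "step_arm", "arguments": {"deltas": [[0.0007,-0.0008,0.01,0,0,0,1],[0.0007,-0.0008,0.018,0,0,0,1],[0.0007,-0.0008,0.023,0,0,0,1],[0.0007,-0.0008,0.027,0,0,0,1],[0.0007,-0.0008,0.029,0,0,0,1],[0.0007,-0.0008,0.031,0,0,0,1],[0.0007,-0.0008,0.031,0,0,0,1]]}}

```text
time: 47.75
tool_pos: [0.4324, 0.1116, 0.1779]
tool_rot: [-0.0, 0.7, 0.714, -0.0]
contact_force: [0.2, 0.6, -3.9]
gripper_width: 0.165
```

```bash
python3 - <<'E'
from h import *
st()
b=snap('side','side38');crop(b,210,140,120,130,5,'pics/e2.png')
E
```

```text
t 47.75 pos [0.4324 0.1116 0.1779] yang 0.0194 tilt [-0.0001 -0.    ] F [ 0.2  0.6 -3.9] M [ 0.    0.01 -0.01] w 0.165 j6 0.07
```

View pics/e2.png

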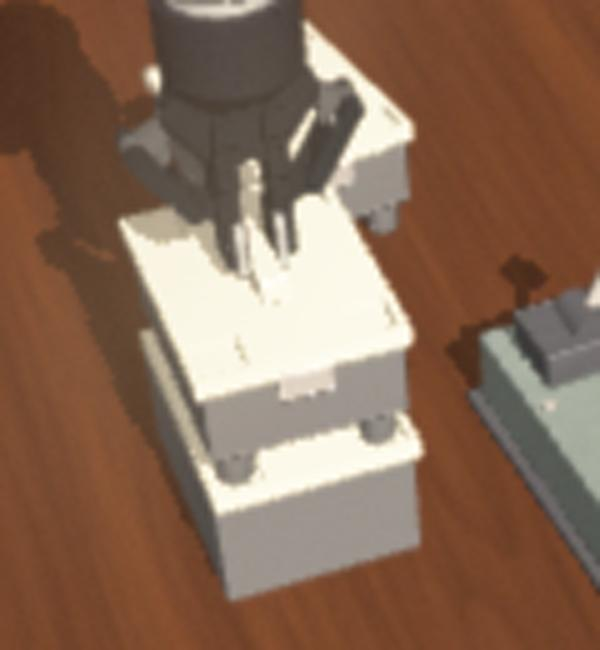

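>>> {"name": "step_arm", "arguments": {"deltas": [[0,0,0.001,0,0,0,1],[0,0,0.002,0,0,0,1],[0,0,0.003,0,0,0,1],[0,0,0.003,0,0,0,1]]}}

```text
time: 48.2
tool_pos: [0.4329, 0.1117, 0.1775]
tool_rot: [0.0, 0.7, 0.714, 0.0]
contact_force: [-5.7, -0.8, 7.5]
gripper_width: 0.162
```

```bash
python3 - <<'E'
from h import *
st()
E
```

```text
t 48.2 pos [0.4329 0.1117 0.1775] yang 0.0195 tilt [0.0011 0.    ] F [-5.7 -0.8  7.5] M [-0.1   0.96 -0.02] w 0.162 j6 0.07
```

>>> {"name": "step_arm", "arguments": {"deltas": [[0,0,-0.002,0,0,0,1],[0,0,-0.002,0,0,0,0.4],[0,0,-0.002,0,0,0,0.2],[0,0,-0.01,0,0,0,0.2],[0,0,-0.03,0,0,0,0.2],[0,0,-0.06,0,0,0,0],[-0.05,0,-0.06,0,0,0,-0.5],[-0.1,0,-0.06,0,0,0,-1],[-0.15,0,-0.06,0,0,0,-1],[-0.2,0,-0.06,0,0,0,-1],[-0.2,0,-0.06,0,0,0,-1],[-0.2,0,-0.06,0,0,0,-1]]}}

```text
time: 49.4
tool_pos: [0.4364, -0.0893, 0.2356]
tool_rot: [0.0, 0.701, 0.713, 0.0]
contact_force: [-0.1, 1.1, 0.6]
gripper_width: 1.002
```

```bash
python3 - <<'E'
from h import *
st()
b=snap('side','side39');crop(b,210,130,120,130,5,'pics/e2.png')
a=snap('top','top39')
print('A top',fit({'top':a},LID(.153),(.4327,.1115,1.59),white,margin=6))
pB=fit({'top':a},LID(.076),(.5108,.3849,1.767),white,margin=8);print('B top',pB)
pB=fit({'side':b},LID(.076),(.516,.3905,1.76),white,margin=8);print('B side',pB)
E
```

```text
t 49.4 pos [ 0.4364 -0.0893  0.2356] yang 0.0163 tilt [0.0006 0.0003] F [-0.1  1.1  0.6] M [ 0.05  0.01 -0.01] w 1.002 j6 -0.39
A top (array([0.43315169, 0.10868049, 1.59069517]), np.float64(89.4681753267974))
B top (array([0.51092444, 0.38500823, 1.76482358]), np.float64(9.629515508458287))
B side (array([0.51299595, 0.40656282, 1.77388378]), np.float64(661.404960192127))
```

View pics/e2.png

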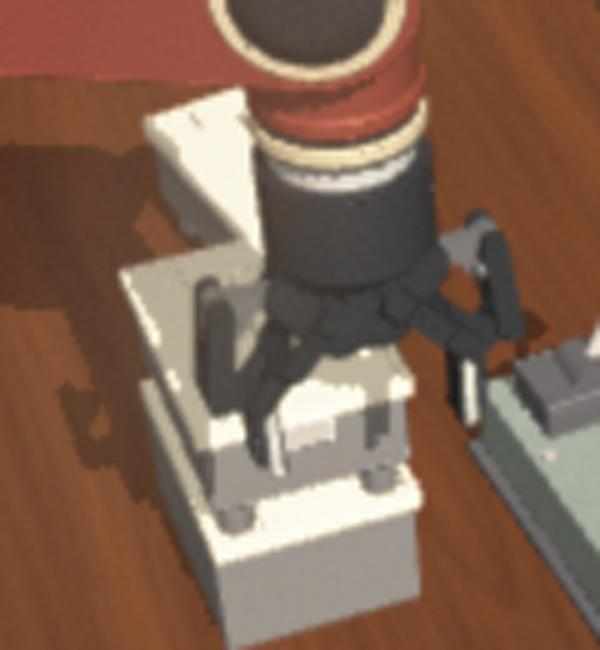

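View pics/top39.png

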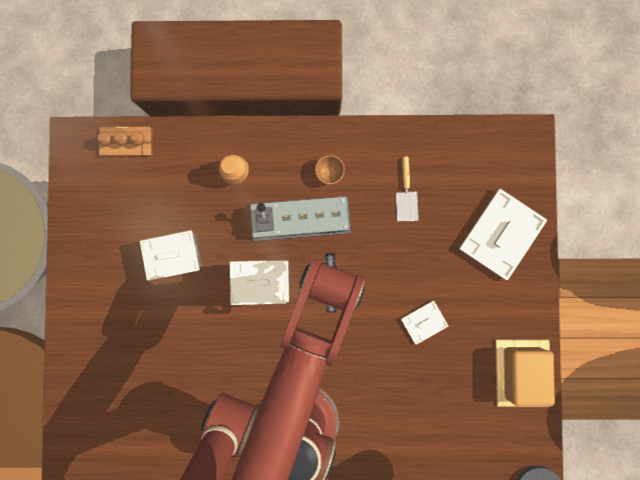

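```bash
python3 - <<'E'
from h import *
cmd((.511,.385,.25,1.765),(.511,.385,.15,1.765))
E
```

```text
[0.471, 0.0841, -0.0145, 0.0005, 0.0002, -1.7447]
[0.471, 0.0841, 0.0855, 0.0005, 0.0002, -1.7447]
```

>>> {"name": "step_arm", "arguments": {"deltas": [[0.04,0.007,-0.0145,0,0,-0.15,-1],[0.09,0.016,-0.0145,0,0,-0.3,-1],[0.14,0.025,-0.0145,0,0,-0.45,-1],[0.19,0.034,-0.0145,0,0,-0.6,-1],[0.24,0.043,-0.0145,0,0,-0.75,-1],[0.29,0.052,-0.0145,0,0,-0.9,-1],[0.34,0.061,-0.0145,0,0,-1.05,-1],[0.38,0.068,-0.0145,0,0,-1.2,-1],[0.42,0.075,-0.0145,0,0,-1.35,-1],[0.45,0.08,-0.0145,0,0,-1.5,-1],[0.471,0.084,-0.0145,0,0,-1.65,-1],[0.471,0.084,-0.0145,0,0,-1.745,-1],[0.471,0.084,-0.0145,0,0,-1.745,-1],[0.471,0.084,0.03,0,0,-1.745,-1],[0.471,0.084,0.07,0,0,-1.745,-1],[0.471,0.084,0.0855,0,0,-1.745,-1],[0.471,0.084,0.0855,0,0,-1.745,-1],[0.471,0.084,0.0855,0,0,-1.745,-1]]}}

```text
time: 51.3
tool_pos: [0.5116, 0.3849, 0.1512]
tool_rot: [0.001, -0.097, 0.995, 0.0]
contact_force: [1.1, 0.5, -0.1]
gripper_width: 1.005
```

```bash
python3 - <<'E'
from h import *
st();cmd((.511,.385,.0985,1.765))
b=snap('side','side40');crop(b,210,110,110,120,5,'pics/e2.png')
a=snap('top','top40')
print('A top',fit({'top':a},LID(.153),(.4327,.1115,1.59),white,margin=6))
print('A side',fit({'side':b},LID(.153),(.436,.115,1.59),white,margin=6))
E
```

```text
t 51.3 pos [0.5116 0.3849 0.1512] yang 1.7641 tilt [0.0018 0.001 ] F [ 1.1  0.5 -0.1] M [-0.03  0.02  0.01] w 1.005 j6 -1.24
[0.0007, 0.0002, 0.0527, 0.0007, 0.0019, -0.0009]
A top (array([0.43310694, 0.1114406 , 1.58851025]), np.float64(105.12338727412532))
A side (array([0.4371038 , 0.11561735, 1.58703561]), np.float64(383.1184540224914))
```

View pics/e2.png

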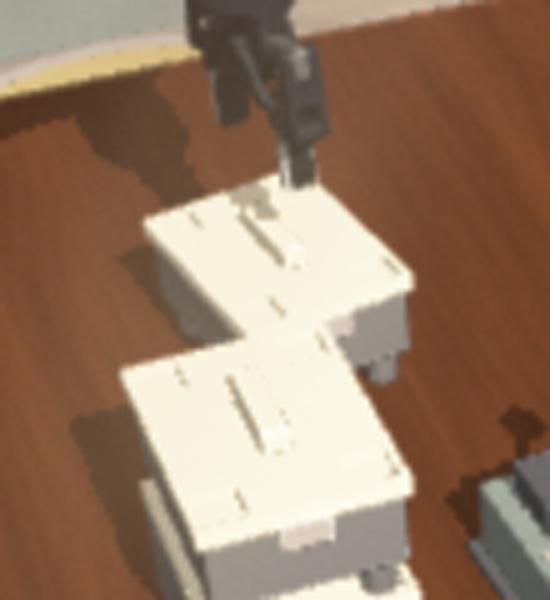

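>>> {"name": "step_arm", "arguments": {"deltas": [[0,0,0.03,0,0,0,-1],[0,0,0.0515,0,0,0,-1],[0,0,0.0515,0,0,0,-1],[0,0,0.0515,0,0,0,-0.6],[0,0,0.0515,0,0,0,-0.4],[0,0,0.0515,0,0,0,-0.3],[0,0,0.0515,0,0,0,-0.2],[0,0,0.0515,0,0,0,-0.2],[0,0,0.0515,0,0,0,-0.2]]}}

```text
time: 52.3
tool_pos: [0.5127, 0.3855, 0.1018]
tool_rot: [0.002, -0.097, 0.995, 0.001]
contact_force: [-2.1, -0.3, 5.3]
gripper_width: 0.672
```

```bash
python3 - <<'E'
from h import *
st()
b=snap('side','side41');crop(b,210,110,110,120,5,'pics/e2.png')
E
```

```text
t 52.3 pos [0.5127 0.3855 0.1018] yang 1.7644 tilt [0.004 0.003] F [-2.1 -0.3  5.3] M [0.1  0.37 0.01] w 0.672 j6 -1.24
```

View pics/e2.png

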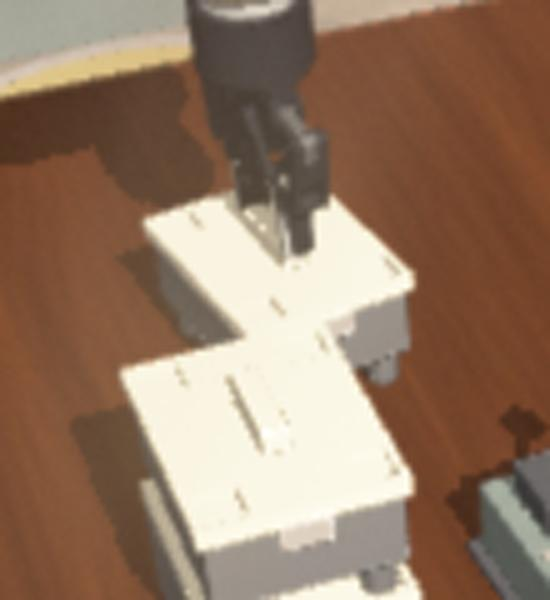

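Centred lengthwise. Open, raise, quarter turn.

>>> {"name": "step_arm", "arguments": {"deltas": [[0,0,0,0,0,0,-0.6],[0,0,0,0,0,0,-1],[0,0,-0.02,0,0,0,-1],[0,0,-0.045,0,0,0.2,-1],[0,0,-0.045,0,0,1.571,-1],[0,0,-0.045,0,0,1.571,-1],[0,0,-0.045,0,0,1.571,-1],[0,0,-0.045,0,0,1.571,-1],[0,0,-0.045,0,0,1.571,-1],[0,0,-0.045,0,0,1.571,-1],[0,0,-0.045,0,0,1.571,-1],[0,0,-0.045,0,0,1.571,-1],[0,0,-0.045,0,0,1.571,-1],[0,0,-0.045,0,0,1.571,0],[0,0,-0.045,0,0,1.571,0],[0,0,-0.045,0,0,1.571,0]]}}

```text
time: 53.95
tool_pos: [0.5112, 0.3842, 0.143]
tool_rot: [0.0, 0.635, 0.773, -0.0]
contact_force: [0.2, -0.3, -0.2]
gripper_width: 0.516
```

```bash
python3 - <<'E'
from h import *
st();cmd((.512,.3853,.099,.1936))
E
```

```text
t 53.95 pos [0.5112 0.3842 0.143 ] yang 0.1949 tilt [ 0.     -0.0001] F [ 0.2 -0.3 -0.2] M [-0.01  0.02  0.  ] w 0.516 j6 0.33
[0.001, 0.001, 0.044, -0.0, 0.0001, 0.0013]
```

>>> {"name": "step_arm", "arguments": {"deltas": [[0.0007,0,0.025,0,0,0.001,0],[0.0007,0,0.0437,0,0,0.001,0],[0.0007,0,0.0437,0,0,0.001,0],[0.0007,0,0.0437,0,0,0.001,0.4],[0.0007,0,0.0437,0,0,0.001,1],[0.0007,0,0.0437,0,0,0.001,1],[0.0007,0,0.0437,0,0,0.001,1],[0.0007,0,0.0437,0,0,0.001,1]]}}

```text
time: 54.75
tool_pos: [0.5113, 0.3853, 0.1008]
tool_rot: [0.0, 0.636, 0.772, 0.001]
contact_force: [-3.8, -0.4, 6.0]
gripper_width: 0.167
```

```bash
python3 - <<'E'
from h import *
st()
E
```

```text
t 54.75 pos [0.5113 0.3853 0.1008] yang 0.1927 tilt [0.001  0.0008] F [-3.8 -0.4  6. ] M [-0.14  0.5   0.03] w 0.167 j6 0.34
```

>>> {"name": "step_arm", "arguments": {"deltas": [[0,0,-0.01,0,0,0,1],[0,0,-0.03,0,0,0,1],[0,0,-0.07,0,0,0,1],[0,0,-0.12,0,0,0,1],[0,0,-0.17,0,0,0,1],[0,0,-0.21,0,0,0,1],[0,0,-0.21,0,0,0,1],[0,0,-0.21,0,0,0,1]]}}

```text
time: 55.55
tool_pos: [0.5112, 0.3849, 0.3097]
tool_rot: [0.0, 0.636, 0.772, 0.001]
contact_force: [-0.1, 0.1, -4.6]
gripper_width: 0.169
```

```bash
python3 - <<'E'
from h import *
st();cmd((.4330,.1116,.31,.0185))
b=snap('side','side42');crop(b,190,50,140,200,3.5,'pics/e2.png')
E
```

```text
t 55.55 pos [0.5112 0.3849 0.3097] yang 0.1922 tilt [0.0013 0.0005] F [-0.1  0.1 -4.6] M [0.02 0.07 0.04] w 0.169 j6 0.34
[-0.2533, -0.129, -0.0006, 0.0013, -0.0004, 0.1737]
```

View pics/e2.png

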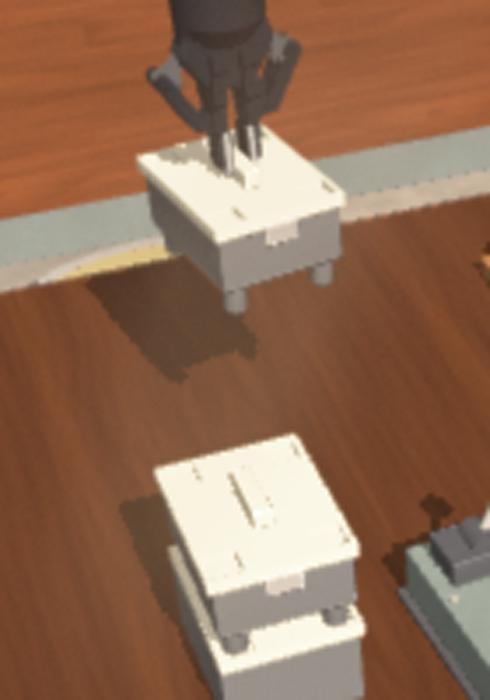

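>>> {"name": "step_arm", "arguments": {"deltas": [[-0.03,-0.015,-0.004,0,0,0.03,1],[-0.07,-0.035,-0.004,0,0,0.07,1],[-0.11,-0.055,-0.004,0,0,0.1,1],[-0.15,-0.075,-0.004,0,0,0.14,1],[-0.19,-0.096,-0.004,0,0,0.174,1],[-0.22,-0.112,-0.004,0,0,0.174,1],[-0.24,-0.122,-0.004,0,0,0.174,1],[-0.253,-0.129,-0.004,0,0,0.174,1],[-0.253,-0.129,-0.004,0,0,0.174,1],[-0.253,-0.129,-0.004,0,0,0.174,1],[-0.253,-0.129,0.01,0,0,0.174,1],[-0.253,-0.129,0.02,0,0,0.174,1],[-0.253,-0.129,0.02,0,0,0.174,1],[-0.253,-0.129,0.02,0,0,0.174,1],[-0.253,-0.129,0.02,0,0,0.174,1]]}}

```text
time: 57.1
tool_pos: [0.4329, 0.1122, 0.2896]
tool_rot: [0.0, 0.7, 0.714, 0.0]
contact_force: [0.9, -0.3, -4.1]
gripper_width: 0.162
```

```bash
python3 - <<'E'
from h import *
st();cmd((.4330,.1116,.26,.0185))
b=snap('side','side43');crop(b,190,80,140,180,4,'pics/e2.png')
E
```

```text
t 57.1 pos [0.4329 0.1122 0.2896] yang 0.0189 tilt [0.0004 0.    ] F [ 0.9 -0.3 -4.1] M [ 0.03 -0.   -0.03] w 0.162 j6 0.07
[-0.0006, 0.0, 0.0296, 0.0004, -0.0, 0.0004]
```

View pics/e2.png

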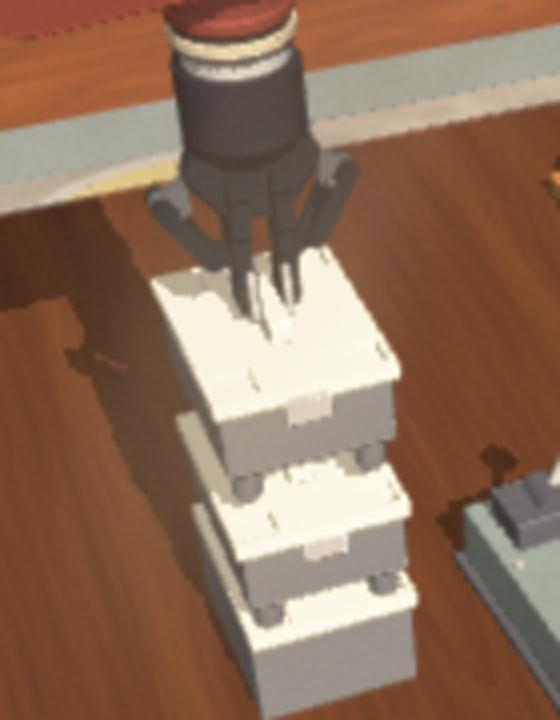

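>>> {"name": "step_arm", "arguments": {"deltas": [[-0.0004,0,0.01,0,0,0,1],[-0.0004,0,0.018,0,0,0,1],[-0.0004,0,0.023,0,0,0,1],[-0.0004,0,0.026,0,0,0,1],[-0.0004,0,0.029,0,0,0,1],[-0.0004,0,0.031,0,0,0,1],[-0.0004,0,0.033,0,0,0,1],[-0.0004,0,0.033,0,0,0,1]]}}

```text
time: 57.95
tool_pos: [0.4334, 0.1115, 0.2589]
tool_rot: [0.001, 0.701, 0.714, 0.001]
contact_force: [-3.1, -1.5, 5.4]
gripper_width: 0.159
```

```bash
python3 - <<'E'
from h import *
st()
b=snap('side','side44');crop(b,190,100,140,170,4,'pics/e2.png')
E
```

```text
t 57.95 pos [0.4334 0.1115 0.2589] yang 0.0184 tilt [ 0.0026 -0.0001] F [-3.1 -1.5  5.4] M [-0.15  0.54 -0.  ] w 0.159 j6 0.07
```

View pics/e2.png

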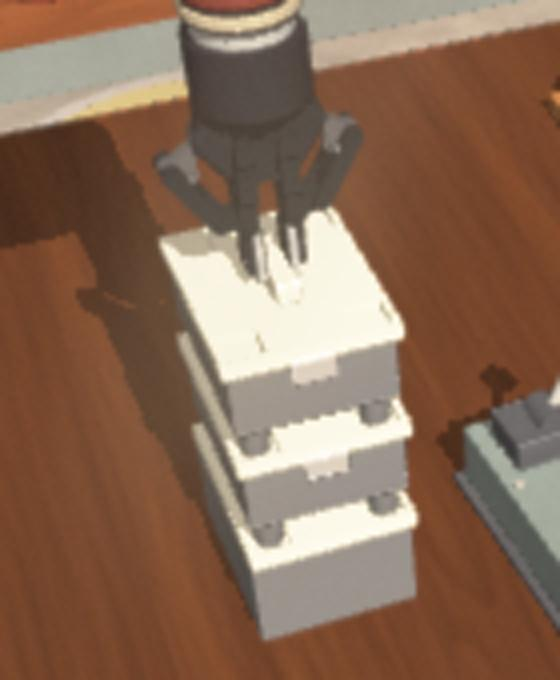

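Seated at the expected 0.2589. Release and retreat.

>>> {"name": "step_arm", "arguments": {"deltas": [[0,0,-0.002,0,0,0,1],[0,0,-0.002,0,0,0,0.4],[0,0,-0.002,0,0,0,0.2],[0,0,-0.01,0,0,0,0.2],[0,0,-0.03,0,0,0,0.2],[0,0,-0.06,0,0,0,0.2],[0.04,0,-0.06,0,0,0,0],[0.09,0,-0.06,0,0,0,0],[0.14,0,-0.06,0,0,0,0],[0.19,0,-0.06,0,0,0,0],[0.24,0,-0.06,0,0,0,0],[0.24,0,-0.06,0,0,0,0],[0.24,0,-0.06,0,0,0,0]]}}

```text
time: 59.3
tool_pos: [0.4282, 0.3524, 0.3165]
tool_rot: [0.0, 0.7, 0.714, -0.0]
contact_force: [-0.5, -0.9, -0.1]
gripper_width: 0.495
```

```bash
python3 - <<'E'
from h import *
st()
b=snap('side','side45');crop(b,190,100,190,150,4,'pics/e2.png')
a=snap('top','top45');crop(a,210,190,150,130,5,'pics/e3.png')
print('B top',fit({'top':a},LID(.234),(.433,.1115,1.59),white,margin=6))
print('B side',fit({'side':b},[LID(.234)[0]],(.437,.1155,1.59),white,margin=6))
E
```

```text
t 59.3 pos [0.4282 0.3524 0.3165] yang 0.0206 tilt [-0.0001 -0.0005] F [-0.5 -0.9 -0.1] M [-0.05  0.01 -0.01] w 0.495 j6 0.53
B top (array([0.43271774, 0.10971104, 1.59395724]), np.float64(188.69525283171))
B side (array([0.43654286, 0.11501594, 1.59293249]), np.float64(92.12486895932119))
```

View pics/e2.png

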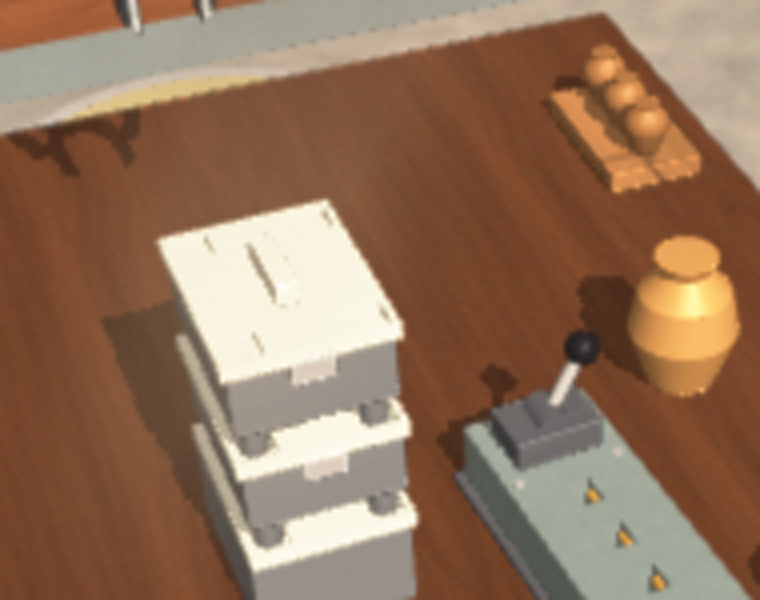

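View pics/e3.png

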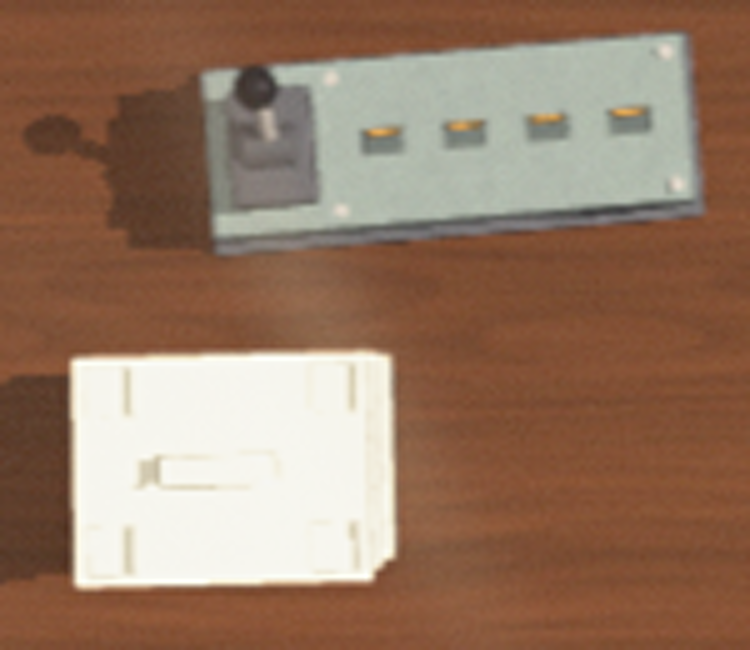

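```bash
python3 - <<'E'
from h import *
print(manip.job_done());st()
E
```

```text
the job is handed in; nothing more can be done
None
the job is handed in; nothing more can be done
```

The job is done and handed in at about 59 s of the 210 s allowed; it reported no verdict.

**What I did**
1. I threw the isolator lever to its stop, leaning to the +x side.
2. I pulled the two fuse carriers that were present, at y = -110 and -10 mm, and put them in the open tub.
3. I put the middle-sized lid on the tub. The first try hung about 3 mm high on the far wall, which I found by touching it. I lifted it, corrected it by about 2 mm and reseated it.
4. I stacked spareA on the lid and spareB on spareA.

**Last checks**
- **Lid:** Touches at the far end and the +x side both met the lid at tool height 0.091 m, as it should be when fully home. I did not touch the -x side again.
- **Stack height:** The spares bottomed out at tool heights 0.1775 and 0.2589 m, against 0.1774 and 0.2588 m expected.
- **Stack alignment:** The side camera puts the centres of the lid and both spares within about 1 mm of each other, with yaw within 0.01 rad.
- **Scene:** The lever is off, the sockets are empty, nothing moved the vase, bowl or scraper in the pictures I looked at, and the gripper is clear.

**What disagreed**
- **Cameras:** The two cameras disagreed by about 4 mm throughout. I settled this by gripping the parts with the jaws, and the top camera proved the truer one at bench level.
- **Top spares tub:** The top camera fit of spareB reads about 2 mm off in y compared with the tool.
- **Lid offset:** The lid sits about 3 mm off the tub's centre by the top camera, inside the 5 mm limit.

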